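Clamp the bar mould, then draw the palette knife out of the half-covered melter

TASK

Set up the casting station: put the small pale-blue clear bar mould flat and fully down in its nest on the vibrating table and swing the clamp lever all the way shut over its end. Then take the long red-handled palette knife out of the melter's pan, slanting it out through the open half without prying against the fixed clear cover, and bring it level over the clamped mould with the middle of its blade above the mould, a few centimetres to a hand's breadth clear of it. Finish while still holding the knife there; leave everything else on the table alone.

Things in the scene. Friction and masses are not known exactly. Their poses are not given: they have to be found in the camera images.
- mould_center (a point): centre of the small pale-blue clear polycarbonate bar mould, a rigid tray 150 (x) x 60 (y) x 24 (z) mm with an open cavity on top, 0.14 kg, lying flat on the table (centre 12 mm above its underside); its x axis runs along its length, z up. It can be gripped across its 60 mm width near the middle. Either way round is fine
- nest (a point): centre of the mould nest, on the top face of the fixed vibrating table's plate, 86 mm above the table. x: the nest's long direction, z up. Bent steel tabs, 16 mm high, upper halves flared outward, bound a 154 (x) x 64 (y) mm pocket; its sides are open for fingers from x = -48 to +48 mm. A mould that is down lies lengthwise along x on the plate, its centre 12 mm above this point
- clamp (a joint): angle of the clamp lever, a flat steel bar turning in a level plane about a post beside the nest. 0: shut, bar along the nest's +y axis, across the mould's +x end rim, 2 mm above it. Opens clockwise seen from above: at 1.57 it points along the nest's +x, away from the nest. Limits 0 and 1.75; friction about 0.5 N at the knob, stays where left; starts between 1.2 and 1.6
- clamp_pivot (a point): point on the clamp lever's upright turning axis, at the height of the middle of its knob, 56 mm above the plate (nest frame: x 65, y -58 mm). The post there is 22 mm thick and ends 34 mm above the plate
- clamp_knob (a point): centre of the black upright knob at the end of the clamp lever, a cylinder of 16 mm diameter, 40 mm high (36 to 76 mm above the plate), 112 mm from the turning axis. The bar below it is 16 mm wide, its top 32 mm above the plate. Push the knob sideways or pinch it from above
- knife_grip (a point): point to grip on the palette knife: in its red handle, on the axis. x: towards the blade's tip, z up as it lies. Handle 26 (y) x 24 (z) mm from x = -75 to +30 mm, bolster to +37, then a stiff blade 34 wide, 2.6 thick to the tip at +205 mm. 0.2 kg, balances about 7 mm towards the blade. Lies on the pan's floor, handle underside down, blade 12 mm above the floor, tip end under the cover
- knife_blade (a point): middle of the knife's blade, on its axis, 120 mm from the grip point
- knife_tip (a point): end of the knife's blade, on its axis, 205 mm from the grip point
- pan_floor (a point): centre of the fixed melter's empty, dry steel pan, on its floor, 58 mm above the table. y along the pan, z up. Inside 162 (x) x 310 (y) mm, upright walls 62 mm high; the housing around it, 230 x 390 mm, is flush with the pan's rim, with nothing on top but the cover. The knife lies along y, handle end towards -y, about 12 to 22 mm from the wall there
- cover_edge (a point): middle of the blue free edge of the clear cover screwed over the pan's +y part (pan_floor frame: y = +15, z = 64.5 mm; same axes). A 5 mm plate 192 mm wide, underside level with the rim, 62 mm above the pan's floor (blue edge strip 7 mm high); it closes the pan from y = +15 mm to the +y end. The open part runs from y = -155 to +15 mm
- cover: the clear cover itself; its origin is at the melter's underside centre
- jar_c (a point): bystander: closed jar of cocoa butter, 60 mm diameter, 85 mm high; this point is its centre
- bonbon_mould: bystander: large pale-blue clear bonbon mould, 135 x 275 x 24 mm, origin under its centre
- box_insert: bystander: brown divided tray with pralines, 120 x 190 x 26 mm, origin under its centre
- bowl: bystander: steel bowl, 130 mm diameter, 60 mm high, origin under its centre
- praline0: bystander: single dark chocolate praline, 33 mm diameter, 21 mm high, origin under its centre
- praline1: bystander: single milk chocolate praline, 33 mm diameter, 21 mm high, origin under its centre
- praline2: bystander: single dark chocolate praline, 33 mm diameter, 21 mm high, origin under its centre
- vibrator: the whole vibrating table with its clamp; origin under its centre, nest frame's axes
- knife: the whole palette knife; same axes as knife_grip, origin 12 mm below it
- mould: the whole bar mould; same axes as mould_center, origin 12 mm below it
Mind the look-alikes: they are no part of the job. Of the things like the mould, leave any that is green; of the rest the larger one is meant.

How it is judged:
By the outcome, as a careful person would: the job done as asked, in the order asked, and still so for the second after the job is handed in, while the arm keeps its last pose, push and grip.
It also fails if it takes over 72 s, if anything falls off the work surface, if the arm or the gripper's body presses on something with over 40 N, if the wrist force passes 120 N, or if a joint passes its speed limit or range.

ROBOT

A 7-joint arm with a two-finger parallel gripper is mounted at the origin on the work surface. World frame = base frame: x ahead of the robot, y to its left, z up, the work surface at z = 0. Lengths are in m, angles in rad, forces in N, time in s.
With the tool pointing down it reaches from about 0.4 to 0.9 m from the base axis. Payload 5.5 kg.
Tool frame: the origin (TCP) lies on the centre line of the jaws, within the pads' length; the fingertips stand 11 mm ahead of it and the grasp point (between the pads) lies 8 mm behind it; z points along the fingers, y is the line along which they close (so a half turn about z gives the same grasp; the last joint's range is limited). The gripper opens to 85 mm and grips with 20 to 120 N. Pads are 22 mm wide; open, the fingers measure 114 mm over their backs; the gripper's body (76 mm by 85 mm) begins 54 mm behind the grasp point. The pads swing forward as they close: fully open they stand 13 mm farther back than shut.
Start: joints at [-0.917, 0.501, -0.427, 1.55, 0.221, 1.138, -0.21], TCP at [0.248, 0.601, 0.242] pointing down, gripper open.
Joint ranges: [-2.88, 2.88], [-0.31, 2.03], [-1.54, 1.56], [0.2, 2.42], [-1.41, 4.55], [0.19, 2.02], [-2.57, 2.57]. Speed limits (rad/s): [2.57, 2.57, 3.14, 3.14, 3.14, 3.14, 3.14].

INTERFACE

Orientations are given as a rotation vector (axis times angle).
In Python, from workcell import ctrl gives the robot as it stands.
- The arm moves only by the tool send_rows, never from a script. Its argument "plan" is a list of rows, each an object of numbers: "dx", "dy", "dz": the shift along the world's x, y, z normalised to -1 to 1, where 1 is 250 mm; "wx", "wy", "wz": the turn, a rotation vector about the world's x, y, z normalised to -1 to 1, where 1 is pi/4 rad; "fingers": the opening in per cent of the stroke, from 0 (shut) to 100 (fully open). A call has 1 to 8 rows; each row is the pose to reach, as a shift and turn from the pose commanded when the call began; what a row does not reach only later rows make up. A row lasts 1/10 s, in which the tool goes at most 50 mm and 8.59 degrees, less where a joint would pass 70% of its speed; a pose out of reach is approached as far as the arm can. A call with a number of a shift or a turn outside -1 to 1 is refused whole. A call with a gripper value outside its range is refused whole. The fingers move at their own pace and stop on an object; the grip force is fixed at half the most. Time passes only in rows, so rows that repeat a pose let the fingers close. It gives the time, the measured TCP pose, the force, the opening and the grip force at its end, in the units of the state.
- ctrl.sense(): the state, without advancing time (a new reading comes with each control period).
- ctrl.camera(name): name is "side" or "top"; returns a dict with "pixels" (480x640x3 uint8, blue, green, red), "camera_matrix" (3x3 intrinsics, pixels), "k1" (the pictures are not rectified: a ray, as slopes to the right and down, at radius r is drawn at 1 + k1 r^2 times it, then the intrinsics apply), "T" (4x4, takes a point from camera to world coordinates). Camera axes: x right, y down, z forward; pixel columns grow to the right and rows downward; lengths in m; the calibration is good to about 2 mm. A picture is of the moment at which its call begins. There is no depth.
- ctrl.job_done(): hands the job in; it is judged then, once.
Trained networks look in a picture, given as the dict that the camera call returned (one of the last four; its "shot" number tells which), for a name from the list of things; names that differ only in an ending like _2 or _b are one class to them, and where a whole thing is asked for, a point or a joint stands for the part that bears it (a point fixed in the world has none). Each returns a list of dicts, best first, with "confidence" (0 to 1); they miss things now and then, are a little off and sometimes report something else, mostly with a low value. They report only what shows in the picture. A call takes as long as a camera call. They do not tell look-alikes from the thing itself.
- ctrl.regions_of(picture, thing): "mask" (480x640 bool, what is visible of it) and "box" ([left, top, right, bottom] in pixels, round what is visible of it).
- ctrl.mark_of(picture, thing): "uv" ([column, row] in pixels: a listed point, or the origin of a listed thing).
The state is a dict: "time_s": time; "joint_positions": joint angles; "qvel": joint speeds; "tau": joint torques, N m; "position": TCP position; "eef_rot": TCP orientation; "force": force on the tool from outside, world axes, zero at the start; "torque": the same for the moment, N m; "gripper_width": opening from 0.0 (shut) to 1.0 (fully open); "gripper_force": force on a finger pad.
Only numpy, scipy, OpenCV 4.12 (cv2) and the standard library are available. Lean on these libraries where they do the work, as an engineer would, in place of code of your own. Each camera call takes 0.05 s, during which the arm holds its last target. There are 200 camera calls.

## Working session

There is one attempt and no reset: what is moved stays moved. The work goes in short steps, Python scripts to look and compute and a tool call to move; the robot and the scene stay as the last step left them, time stands still between calls to the robot, and variables do not carry over. Pictures are saved under pics/ and viewed, at most 10 in all, crops included, and the job is handed in when it is done.

Besides the shell and the picture viewer there is one more tool, called after "Call:" as name(argument=value, ...), one argument or row to a line, values as JSON. send_rows: Moves the arm, as the interface text tells. Scaled input: -1 to 1 covers 250 mm each way for a shift and pi/4 rad each way for a turn. Its arguments: {"type":"object","properties":{"plan":{"type":"array","items":{"type":"object","properties":{"dx":{"type":"number"},"dy":{"type":"number"},"dz":{"type":"number"},"wx":{"type":"number"},"wy":{"type":"number"},"wz":{"type":"number"},"fingers":{"type":"number"}}}}},"required":["plan"]}

```bash
mkdir -p pics; ls
cat > h.py <<'E'
import numpy as np, cv2
from scipy.spatial.transform import Rotation as R
from workcell import ctrl
def ray(p,uv):
    K=p["camera_matrix"];T=np.array(p["T"])
    d=np.array([(uv[0]-K[0][2])/K[0][0],(uv[1]-K[1][2])/K[1][1]]);u=d.copy()
    for _ in range(30): u=d/(1+p["k1"]*(u@u))
    v=T[:3,:3]@np.array([u[0],u[1],1]);return T[:3,3],v/np.linalg.norm(v)
def atz(p,uv,z):
    o,v=ray(p,uv);return o+v*(z-o[2])/v[2]
def proj(p,X):
    T=np.array(p["T"]);K=np.array(p["camera_matrix"]);c=T[:3,:3].T@(np.array(X)-T[:3,3]);u=c[:2]/c[2];u=u*(1+p["k1"]*(u@u))
    return np.array([K[0,0]*u[0]+K[0,2],K[1,1]*u[1]+K[1,2]])
def tri(ps,uvs):
    A=np.zeros((3,3));b=np.zeros(3);L=[]
    for p,uv in zip(ps,uvs):
        o,v=ray(p,uv);P=np.eye(3)-np.outer(v,v);A+=P;b+=P@o;L.append((o,P))
    x=np.linalg.solve(A,b);return x,[np.linalg.norm(P@(x-o)) for o,P in L]
E
cat > a.py <<'E'
from h import *
np.set_printoptions(precision=4,suppress=True)
P={n:ctrl.camera(n) for n in("top","side")}
for n,p in P.items():
    cv2.imwrite(f"pics/{n}0.png",p["pixels"]);print(n,np.array(p["T"])[:3],p["k1"],p["camera_matrix"][0][0])
Z=dict(mould_center=.012,nest=.086,clamp_pivot=.142,clamp_knob=.142,knife_grip=.07,knife_blade=.07,knife_tip=.07,pan_floor=.058,cover_edge=.1225,jar_c=.0425,bonbon_mould=0,bowl=0,mould=0,vibrator=0)
for t,z in Z.items():
    for n,p in P.items():
        print(t,n,[(np.round(m["uv"],1).tolist(),round(m["confidence"],2),atz(p,m["uv"],z)[:2].round(4).tolist()) for m in ctrl.mark_of(p,t)])
print(ctrl.sense())
E
python3 a.py
```

```text
pics
top [[ 0.0013 -0.9979  0.0651  0.4254]
 [-0.9998  0.0001  0.0211 -0.029 ]
 [-0.021  -0.0651 -0.9977  1.3431]] -0.11956463290289349 466.32228540908943
side [[ 0.8541 -0.3109  0.4169  0.0338]
 [-0.52   -0.5239  0.6747 -0.8017]
 [ 0.0087 -0.793  -0.6091  0.8388]] -0.07639524174836877 468.07899019198567
mould_center top [([445.8, 209.4], 0.97, [0.5925, -0.3724]), ([386.7, 318.1], 0.72, [0.282, -0.1991]), ([459.4, 335.1], 0.57, [0.2323, -0.4076])]
mould_center side [([266.2, 361.0], 0.83, [0.2797, -0.2036]), ([298.5, 452.5], 0.57, [0.2365, -0.4206]), ([407.8, 439.1], 0.45, [0.4256, -0.5048]), ([255.6, 211.6], 0.28, [0.5089, 0.3288])]
nest top [([345.2, 234.8], 0.85, [0.5138, -0.0787])]
nest side [([330.8, 265.3], 0.84, [0.5241, -0.0789]), ([397.2, 237.1], 0.64, [0.7382, -0.0731])]
clamp_pivot top [([370.8, 212.3], 0.82, [0.5683, -0.143]), ([487.3, 264.8], 0.75, [0.4318, -0.446])]
clamp_pivot side [([367.2, 254.9], 0.68, [0.5811, -0.1451])]
clamp_knob top [([362.4, 164.6], 0.87, [0.6938, -0.1222]), ([197.5, 253.9], 0.62, [0.46, 0.3083])]
clamp_knob side [([397.1, 234.7], 0.76, [0.6919
[... 1490 characters left out ...]
, 235.2], 0.73, [0.5187, -0.0804]), ([485.7, 265.1], 0.38, [0.4318, -0.4905])]
vibrator side [([328.7, 291.2], 0.8, [0.5204, -0.0792]), ([431.1, 282.6], 0.39, [0.7699, -0.1912])]
{'time_s': 1.5, 'joint_positions': array([-0.9168,  0.5009, -0.427 ,  1.5504,  0.2208,  1.1383, -0.2103]), 'qvel': array([-0.0004, -0.0017, -0.0016, -0.0004,  0.0012,  0.0013, -0.0001]), 'tau': array([  0.0003, -56.9367,  -5.8103, -28.1324,   0.0127,   0.0021,
        -0.    ]), 'position': array([0.2476, 0.601 , 0.2423]), 'eef_rot': array([-0.6099, -3.0818,  0.    ]), 'force': array([ 0.2154, -1.2702, -0.0547]), 'torque': array([-0.0192,  0.0569, -0.0124]), 'gripper_force': 0.0, 'gripper_width': 1.0050784864707674}
```

View picture.

View pics/top0.png

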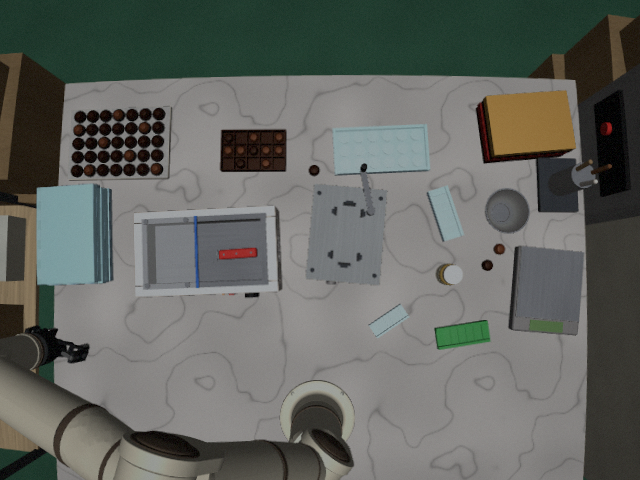

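View pics/side0.png

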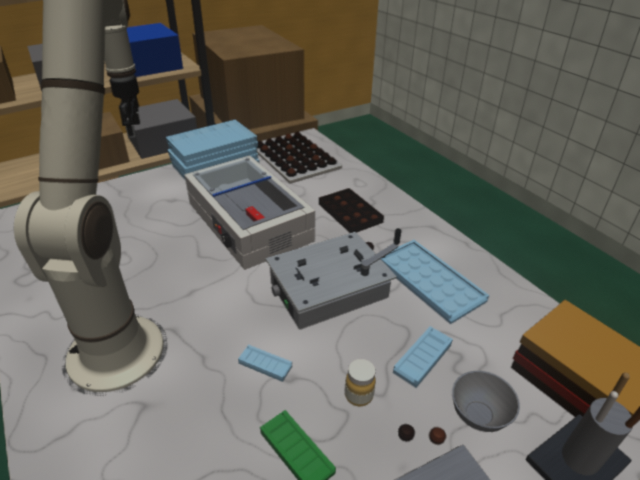

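```bash
cat > b.py <<'E'
from h import *
from scipy.optimize import minimize
np.set_printoptions(precision=4,suppress=True)
P={n:ctrl.camera(n) for n in("top","side")}
t=P["top"]["pixels"]
cv2.imwrite("pics/c1.png",cv2.resize(t[150:300,295:475],None,fx=4,fy=4,interpolation=cv2.INTER_CUBIC))
s=P["side"]["pixels"]
cv2.imwrite("pics/c2.png",cv2.resize(s[215:365,260:460],None,fx=4,fy=4,interpolation=cv2.INTER_CUBIC))
c=cv2.resize(t[195:305,125:290],None,fx=4.8,fy=4.8,interpolation=cv2.INTER_CUBIC);cv2.imwrite("pics/c3.png",c)
M={}
for n,p in P.items():
    for r in ctrl.regions_of(p,"mould"):
        print(n,r["box"],r["confidence"],r["mask"].sum())
        b=r["box"];w=proj(p,[.589,-.370,.012])
        if b[0]<w[0]<b[2] and b[1]<w[1]<b[3] and n not in M: M[n]=r["mask"]
def box(x,y,a):
    c,s_=np.cos(a),np.sin(a)
    return [[x+c*i-s_*j,y+s_*i+c*j,z] for i in(-.075,.075) for j in(-.03,.03) for z in(0,.024)]
def cost(v,which):
    L=0
    for n in which:
        p=P[n];h=cv2.convexHull(np.array([proj(p,X) for X in box(*v)],np.float32)*16)
        im=np.zeros((480*4,640*4),np.uint8);cv2.fillPoly(im,[np.round(h/4*16).astype(np.int32)],1,shift=4)
        m=cv2.resize(M[n].astype(np.uint8),(2560,1920),interpolation=cv2.INTER_NEAREST)
        L+=1-(im&m).sum()/(im|m).sum()
    return L
for wh in (list(M),)+tuple([k] for k in M):
    best=min((minimize(cost,[.589,-.37,a],args=(wh,),method="Nelder-Mead",options=dict(initial_simplex=np.array([[.589,-.37,a],[.597,-.37,a],[.589,-.362,a],[.589,-.37,a+.1]]),xatol=2e-4,maxiter=80)) for a in(.15,.4)),key=lambda r:r.fun)
    print(wh,best.x,best.fun)
print(ctrl.sense()["time_s"])
E
python3 b.py
```

```text
top [433.4, 321.9, 487.4, 348.8] 0.93 1243
top [428.1, 186.7, 467.1, 243.0] 0.92 1221
top [368.2, 301.3, 411.9, 335.4] 0.72 659
side [236.9, 344.5, 293.6, 381.5] 0.98 1101
side [261.7, 410.8, 336.8, 478.1] 0.66 2783
side [391.6, 327.4, 452.4, 389.0] 0.62 1858
['top', 'side'] [ 0.582  -0.3701  0.2987] 0.09625098204067095
['top'] [ 0.5798 -0.3706  0.2943] 0.04250716836863022
['side'] [ 0.5836 -0.3692  0.2945] 0.03663294319910071
1.7
```

View pics/c1.png

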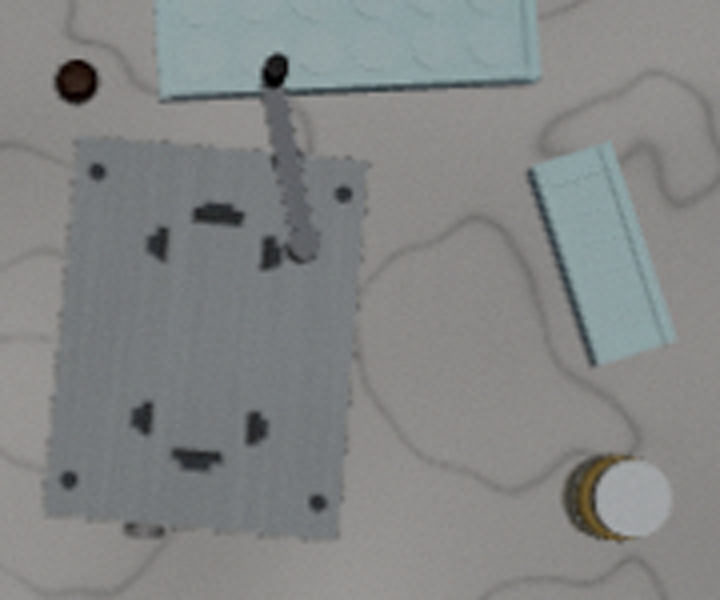

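View pics/c3.png

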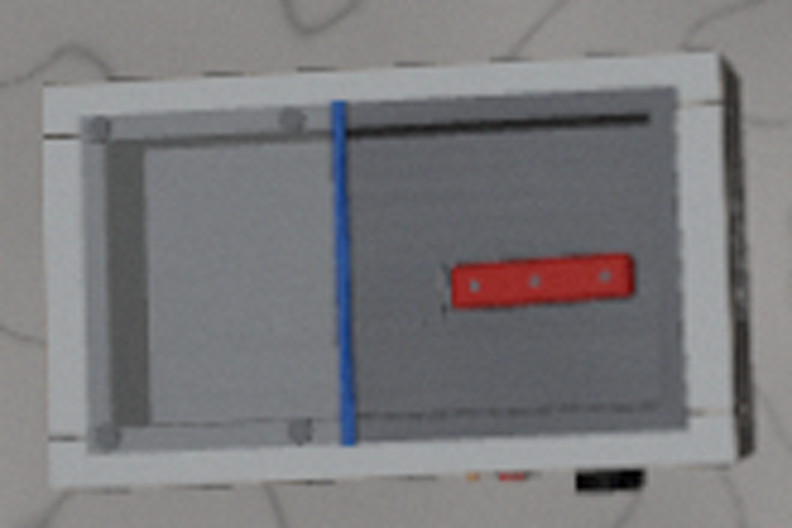

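View pics/c2.png

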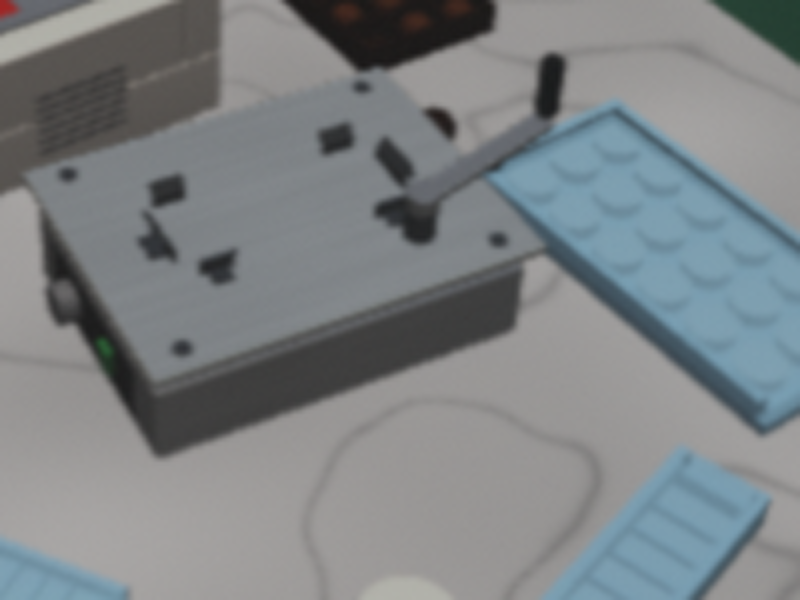

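```bash
cat > c.py <<'E'
from h import *
np.set_printoptions(precision=4,suppress=True)
P={n:ctrl.camera(n) for n in("top","side")}
def cr(pts,s,ox,oy): return [((x+.5)/s-.5+ox,(y+.5)/s-.5+oy) for x,y in pts]
def q(n,pts,z): return np.array([atz(P[n],u,z) for u in pts])
for n,u in(("top",cr([(97,172),(344,194),(69,480),(318,502)],4,295,150)),("side",cr([(361,87),(498,239),(68,175),(181,348)],4,260,215))):
    B=q(n,u,.087);d1=B[0]-B[2];d2=B[1]-B[3];e=B[0]-B[1];g=B[2]-B[3]
    print(n,"bolts",B[:,:2].tolist(),"c",B.mean(0)[:2],"yaw",[np.degrees(np.arctan2(d[1],d[0])).round(2) for d in(d1,d2)],[np.degrees(np.arctan2(-d[0],d[1])).round(2) for d in(e,g)],[np.linalg.norm(d).round(4) for d in(d1,d2,e,g)])
T=q("top",cr([(218,213),(197,460),(158,245),(270,254),(143,418),(257,428)],4,295,150),.092)
print("tabs",T[:,:2].tolist(),(T[0]+T[1])/2,T[2:].mean(0)); d=T[0]-T[1];print(np.degrees(np.arctan2(d[1],d[0])),np.linalg.norm(d))
T=q("side",cr([(396,160),(157,240),(336,139),(392,211),(168,190),(219,267)],4,260,215),.092)
print("tabs",T[:,:2].tolist(),(T[0]+T[1])/2,T[2:].mean(0)); d=T[0]-T[1];print(np.degrees(np.arctan2(d[1],d[0])),np.linalg.norm(d))
k=q("top",cr([(274,70)],4,295,150),.142);print("knob",k);k=q("top",cr([(302,248)],4,295,150),.12);print("pivot",k)
k=q("side",cr([(549,86)],4,260,215),.142);print("knob",k)
H=q("top",cr([(43,87),(720,54),(50,488),(738,463)],4.8,125,195),.12)
print("housing",H[:,:2].tolist(),H.mean(0),np.linalg.norm(H[0]-H[1]),np.linalg.norm(H[2]-H[3]),np.linalg.norm(H[0]-H[2]))
for d in(H[0]-H[1],H[2]-H[3]): print(np.degrees(np.arctan2(-d[0],d[1])))
e=q("top",cr([(339,101),(348,445)],4.8,125,195),.126);print("edge",e,e.mean(0))
K=q("top",cr([(452,266),(632,255),(455,309),(634,297)],4.8,125,195),.082)
print("handle",K[:,:2].tolist(),K.mean(0),np.linalg.norm(K[0]-K[1]),np.linalg.norm(K[0]-K[2]))
d=(K[0]+K[2]-K[1]-K[3])/2;print("knife yaw",np.degrees(np.arctan2(d[1],d[0])))
# red mask both cams, centroid
for n in P:
    b,g,r=[P[n]["pixels"][...,i].astype(int) for i in range(3)];m=((r>110)&(g<80)&(b<80)).astype(np.uint8)
    x0,x1,y0,y1=(200,275,230,270) if n=="top" else (235,275,195,230)
    w=np.zeros_like(m);w[y0:y1,x0:x1]=m[y0:y1,x0:x1];pts=np.argwhere(w)[:,::-1]
    print(n,len(pts),pts.mean(0),pts.min(0),pts.max(0),atz(P[n],pts.mean(0),.082))
print(ctrl.sense()["time_s"])
E
python3 c.py
```

```text
top bolts [[0.628756346750156, -0.007519147805069425], [0.6135790701786954, -0.17524045256616289], [0.41986540718056403, 0.01110868507541038], [0.40518067120429824, -0.15615603538121497]] c [ 0.5168 -0.082 ] yaw [np.float64(-5.1), np.float64(-5.23)] [np.float64(-5.17), np.float64(-5.02)] [np.float64(0.2097), np.float64(0.2093), np.float64(0.1684), np.float64(0.1679)]
side bolts [[0.6305399171737969, -0.00706509714398218], [0.6156330321025596, -0.17379311243279405], [0.4213849819232871, 0.011535062010146424], [0.40586714557600384, -0.15502459485789877]] c [ 0.5184 -0.0811] yaw [np.float64(-5.08), np.float64(-5.11)] [np.float64(-5.11), np.float64(-5.32)] [np.float64(0.21), np.float64(0.2106), np.float64(0.1674), np.float64(0.1673)]
tabs [[0.5998624290637722, -0.08936574324473412], [0.4333412133040522, -0.07475138936014636], [0.5781290274082832, -0.04880904876154926], [0.5719915064985223, -0.12430871885042716], [0.4614534047476851, -0.038611570312093085], [0.45476316583152543, -0.11499097228760424]] [ 0.5166 -0.0821  0.092 ] [ 0.5166 -0.0817  0.092 ]
-5.015582307936181 0.167161283309141
[... 554 characters left out ...]
51], [0.3462143959484215, 0.48530969476771], [0.36370081460403203, 0.0978399636592385]] [0.4675 0.2968 0.12  ] 0.3859254237431146 0.38786410940259797 0.22571301138480182
2.4710812663577086
2.583991858492168
edge [[0.5623 0.3209 0.126 ]
 [0.3723 0.3127 0.126 ]] [0.4673 0.3168 0.126 ]
handle [[0.47251532368046645, 0.2659928025370204], [0.478916838147165, 0.16270931536655625], [0.44805213860540805, 0.26393783141103055], [0.4551267304104709, 0.1613607822771574]] [0.4637 0.2135 0.082 ] 0.10348168006733745 0.02454934480480512
knife yaw 93.74537015875822
top 310 [237.1065 253.0839] [219 248] [255 258] [0.4643 0.2152 0.082 ]
side 124 [254.5645 212.7258] [246 206] [263 219] [0.4636 0.2294 0.082 ]
1.8
```

Candidates for the mould in the top view are the blue bars at (446,214) and (388,320) and the green one at (462,334). The crop shows (446,214) is the larger non-green one, which fits at 150x60 mm, so I'm taking it. The knife handle is at about (237,253) in the pan. The nest centre is at about (0.5176,-0.0815), yaw -5.1°, with the clamp lever open at about 1.29.

Call:
send_rows(
  plan=[
    {"dx": 0.928, "dy": -0.804, "dz": 0.392, "wz": -1, "fingers": 100},
    {"dx": 0.928, "dy": -0.804, "dz": 0.392, "wz": -1, "fingers": 100},
    {"dx": 0.928, "dy": -0.804, "dz": 0.392, "wz": -1, "fingers": 100},
    {"dx": 0.928, "dy": -0.804, "dz": 0.392, "wz": -1, "fingers": 100},
    {"dx": 0.928, "dy": -0.804, "dz": 0.392, "wz": -1, "fingers": 100},
    {"dx": 0.928, "dy": -0.804, "dz": 0.392, "wz": -1, "fingers": 100},
    {"dx": 0.928, "dy": -0.804, "dz": 0.392, "wz": -1, "fingers": 100},
    {"dx": 0.928, "dy": -0.804, "dz": 0.392, "wz": -1, "fingers": 100},
  ],
)

```text
validation failed for argument at $.pl...
```

Call:
send_rows(
  plan=[
    {"dx": 0.56, "dy": -0.96, "wz": -1, "fingers": 100},
    {"dx": 0.56, "dy": -0.96, "wz": -1, "fingers": 100},
    {"dx": 0.56, "dy": -0.96, "wz": -1, "fingers": 100},
    {"dx": 0.56, "dy": -0.96, "wz": -1, "fingers": 100},
    {"dx": 0.56, "dy": -0.96, "wz": -1, "fingers": 100},
    {"dx": 0.56, "dy": -0.96, "wz": -1, "fingers": 100},
    {"dx": 0.56, "dy": -0.96, "wz": -1, "fingers": 100},
    {"dx": 0.56, "dy": -0.96, "wz": -1, "fingers": 100},
  ],
)

```text
validation failed for argument at $.pl...
```

Call:
send_rows(
  plan=[
    {"dx": 0, "dy": -0.96, "wz": -1, "fingers": 100},
    {"dx": 0, "dy": -0.96, "wz": -1, "fingers": 100},
    {"dx": 0, "dy": -0.96, "wz": -1, "fingers": 100},
    {"dx": 0, "dy": -0.96, "wz": -1, "fingers": 100},
    {"dx": 0, "dy": -0.96, "wz": -1, "fingers": 100},
    {"dx": 0, "dy": -0.96, "wz": -1, "fingers": 100},
    {"dx": 0, "dy": -0.96, "wz": -1, "fingers": 100},
    {"dx": 0, "dy": -0.96, "wz": -1, "fingers": 100},
  ],
)

```text
validation failed for argument at $.pl...
```

Call:
send_rows(
  plan=[
    {"dx": 0.1, "dy": -0.1, "dz": 0.2, "wx": 0.0, "wy": 0.0, "wz": -0.2, "fingers": 100.0},
  ],
)

```text
time_s: 1.9
position: [0.2626, 0.5795, 0.2773]
eef_rot: [-0.83, -3.024, 0.016]
force: [0.4, -0.2, -0.1]
gripper_width: 1.004
gripper_force: 0.0
```

Call:
send_rows(
  plan=[
    {"dx": 0.83, "dy": -0.7, "dz": 0.2, "wx": 0.0, "wy": 0.0, "wz": -0.8, "fingers": 100.0},
    {"dx": 0.83, "dy": -0.7, "dz": 0.2, "wx": 0.0, "wy": 0.0, "wz": -0.8, "fingers": 100.0},
    {"dx": 0.83, "dy": -0.7, "dz": 0.2, "wx": 0.0, "wy": 0.0, "wz": -0.8, "fingers": 100.0},
    {"dx": 0.83, "dy": -0.7, "dz": 0.2, "wx": 0.0, "wy": 0.0, "wz": -0.8, "fingers": 100.0},
    {"dx": 0.83, "dy": -0.7, "dz": 0.2, "wx": 0.0, "wy": 0.0, "wz": -0.8, "fingers": 100.0},
    {"dx": 0.83, "dy": -0.7, "dz": 0.2, "wx": 0.0, "wy": 0.0, "wz": -0.8, "fingers": 100.0},
    {"dx": 0.83, "dy": -0.7, "dz": 0.2, "wx": 0.0, "wy": 0.0, "wz": -0.8, "fingers": 100.0},
  ],
)

```text
time_s: 2.6
position: [0.4807, 0.4008, 0.334]
eef_rot: [1.744, 2.609, 0.001]
force: [-0.0, -0.3, -0.5]
gripper_width: 1.0
gripper_force: 0.0
```

Call:
send_rows(
  plan=[
    {"dx": 0.56, "dy": -0.96, "dz": 0.0, "wx": 0.0, "wy": 0.0, "wz": -1.0, "fingers": 100.0},
    {"dx": 0.56, "dy": -0.96, "dz": 0.0, "wx": 0.0, "wy": 0.0, "wz": -1.0, "fingers": 100.0},
    {"dx": 0.56, "dy": -0.96, "dz": 0.0, "wx": 0.0, "wy": 0.0, "wz": -1.0, "fingers": 100.0},
    {"dx": 0.56, "dy": -0.96, "dz": 0.0, "wx": 0.0, "wy": 0.0, "wz": -1.0, "fingers": 100.0},
    {"dx": 0.56, "dy": -0.96, "dz": 0.0, "wx": 0.0, "wy": 0.0, "wz": -1.0, "fingers": 100.0},
    {"dx": 0.56, "dy": -0.96, "dz": 0.0, "wx": 0.0, "wy": 0.0, "wz": -1.0, "fingers": 100.0},
    {"dx": 0.56, "dy": -0.96, "dz": 0.0, "wx": 0.0, "wy": 0.0, "wz": -1.0, "fingers": 100.0},
  ],
)

```text
time_s: 3.3
position: [0.6174, 0.1601, 0.3327]
eef_rot: [2.609, 1.745, -0.002]
force: [0.4, -1.4, -0.1]
gripper_width: 0.997
gripper_force: 0.0
```

Call:
send_rows(
  plan=[
    {"dx": 0.0, "dy": -0.96, "dz": 0.0, "wx": 0.0, "wy": 0.0, "wz": -1.0, "fingers": 100.0},
    {"dx": 0.0, "dy": -0.96, "dz": 0.0, "wx": 0.0, "wy": 0.0, "wz": -1.0, "fingers": 100.0},
    {"dx": 0.0, "dy": -0.96, "dz": 0.0, "wx": 0.0, "wy": 0.0, "wz": -1.0, "fingers": 100.0},
    {"dx": 0.0, "dy": -0.96, "dz": 0.0, "wx": 0.0, "wy": 0.0, "wz": -1.0, "fingers": 100.0},
    {"dx": 0.0, "dy": -0.96, "dz": 0.0, "wx": 0.0, "wy": 0.0, "wz": -1.0, "fingers": 100.0},
    {"dx": 0.0, "dy": -0.96, "dz": 0.0, "wx": 0.0, "wy": 0.0, "wz": -1.0, "fingers": 100.0},
    {"dx": 0.0, "dy": -0.96, "dz": 0.0, "wx": 0.0, "wy": 0.0, "wz": -1.0, "fingers": 100.0},
  ],
)

```text
time_s: 4.0
position: [0.6153, -0.0737, 0.3329]
eef_rot: [-3.077, -0.626, 0.0]
force: [0.5, 1.4, 0.8]
gripper_width: 1.006
gripper_force: 0.0
```

Call:
send_rows(
  plan=[
    {"dx": -0.14, "dy": -1.0, "dz": -0.4, "wx": 0.0, "wy": 0.0, "wz": -0.125, "fingers": 100.0},
    {"dx": -0.14, "dy": -1.0, "dz": -0.4, "wx": 0.0, "wy": 0.0, "wz": -0.125, "fingers": 100.0},
    {"dx": -0.14, "dy": -1.0, "dz": -0.4, "wx": 0.0, "wy": 0.0, "wz": -0.125, "fingers": 100.0},
    {"dx": -0.14, "dy": -1.0, "dz": -0.4, "wx": 0.0, "wy": 0.0, "wz": -0.125, "fingers": 100.0},
    {"dx": -0.14, "dy": -1.0, "dz": -0.4, "wx": 0.0, "wy": 0.0, "wz": -0.125, "fingers": 100.0},
    {"dx": -0.14, "dy": -1.0, "dz": -0.4, "wx": 0.0, "wy": 0.0, "wz": -0.125, "fingers": 100.0},
    {"dx": -0.14, "dy": -1.0, "dz": -0.4, "wx": 0.0, "wy": 0.0, "wz": -0.125, "fingers": 100.0},
  ],
)

```text
time_s: 4.7
position: [0.5789, -0.3258, 0.2308]
eef_rot: [-3.105, -0.473, 0.005]
force: [0.5, 0.2, 0.2]
gripper_width: 1.001
gripper_force: 0.0
```

```bash
cat > s.py <<'E'
from h import *
np.set_printoptions(precision=4,suppress=True)
s=ctrl.sense();M=R.from_rotvec(s["eef_rot"]).as_matrix()
print(s["time_s"],s["position"],"close",np.degrees(np.arctan2(M[1,1],M[0,1])).round(2),"z",M[:,2],"q",s["joint_positions"],"v",abs(s["qvel"]).max(),s["force"])
E
python3 s.py
```

```text
4.7 [ 0.5789 -0.3258  0.2308] close -72.68 z [-0.0034  0.0006 -1.    ] q [ 0.2273  0.5213  0.3488  1.541  -0.1893  1.1162 -0.6512] v 0.051241298772205415 [0.5144 0.244  0.2166]
```

Call:
send_rows(
  plan=[
    {"dx": 0.012, "dy": -0.177, "dz": -0.55, "wx": 0.0, "wy": 0.0, "wz": -0.007, "fingers": 100.0},
    {"dx": 0.012, "dy": -0.177, "dz": -0.55, "wx": 0.0, "wy": 0.0, "wz": -0.007, "fingers": 100.0},
    {"dx": 0.012, "dy": -0.177, "dz": -0.55, "wx": 0.0, "wy": 0.0, "wz": -0.007, "fingers": 100.0},
    {"dx": 0.012, "dy": -0.177, "dz": -0.55, "wx": 0.0, "wy": 0.0, "wz": -0.007, "fingers": 100.0},
    {"dx": 0.012, "dy": -0.177, "dz": -0.55, "wx": 0.0, "wy": 0.0, "wz": -0.007, "fingers": 100.0},
    {"dx": 0.012, "dy": -0.177, "dz": -0.55, "wx": 0.0, "wy": 0.0, "wz": -0.007, "fingers": 100.0},
  ],
)

```text
time_s: 5.3
position: [0.5867, -0.367, 0.0986]
eef_rot: [3.105, 0.472, 0.007]
force: [-0.2, 0.3, 0.4]
gripper_width: 0.998
gripper_force: 0.0
```

```bash
python3 s.py
```

```text
5.3 [ 0.5867 -0.367   0.0986] close -72.73 z [ 0.0047 -0.0006 -1.    ] q [ 0.3115  0.7053  0.3099  1.561  -0.2554  0.9109 -0.5608] v 0.0206159677210887 [-0.2387  0.2591  0.3952]
```

Call:
send_rows(
  plan=[
    {"dx": -0.019, "dy": -0.012, "dz": -0.1, "wx": 0.0, "wy": 0.0, "wz": -0.005, "fingers": 100.0},
    {"dx": -0.019, "dy": -0.012, "dz": -0.24, "wx": 0.0, "wy": 0.0, "wz": -0.005, "fingers": 100.0},
    {"dx": -0.019, "dy": -0.012, "dz": -0.24, "wx": 0.0, "wy": 0.0, "wz": -0.005, "fingers": 100.0},
    {"dx": -0.019, "dy": -0.012, "dz": -0.24, "wx": 0.0, "wy": 0.0, "wz": -0.005, "fingers": 100.0},
    {"dx": -0.019, "dy": -0.012, "dz": -0.24, "wx": 0.0, "wy": 0.0, "wz": -0.005, "fingers": 100.0},
  ],
)

```text
time_s: 5.8
position: [0.5811, -0.3722, 0.039]
eef_rot: [3.105, 0.461, 0.006]
force: [0.5, 0.4, 1.2]
gripper_width: 0.998
gripper_force: 0.0
```

```bash
python3 s.py
```

```text
5.8 [ 0.5811 -0.3722  0.039 ] close -73.09 z [ 0.0045 -0.0021 -1.    ] q [ 0.3344  0.7793  0.2895  1.5842 -0.2802  0.8142 -0.5385] v 0.005096155787754523 [0.4605 0.4198 1.2035]
```

Call:
send_rows(
  plan=[
    {"dx": 0.004, "dy": 0.008, "dz": -0.06, "wx": 0.0, "wy": 0.0, "wz": 0.0, "fingers": 100.0},
    {"dx": 0.004, "dy": 0.008, "dz": -0.1, "wx": 0.0, "wy": 0.0, "wz": 0.0, "fingers": 100.0},
    {"dx": 0.004, "dy": 0.008, "dz": -0.1, "wx": 0.0, "wy": 0.0, "wz": 0.0, "fingers": 100.0},
    {"dx": 0.004, "dy": 0.008, "dz": -0.1, "wx": 0.0, "wy": 0.0, "wz": 0.0, "fingers": 60.0},
    {"dx": 0.004, "dy": 0.008, "dz": -0.1, "wx": 0.0, "wy": 0.0, "wz": 0.0, "fingers": 50.0},
    {"dx": 0.004, "dy": 0.008, "dz": -0.1, "wx": 0.0, "wy": 0.0, "wz": 0.0, "fingers": 40.0},
    {"dx": 0.004, "dy": 0.008, "dz": -0.1, "wx": 0.0, "wy": 0.0, "wz": 0.0, "fingers": 30.0},
    {"dx": 0.004, "dy": 0.008, "dz": -0.1, "wx": 0.0, "wy": 0.0, "wz": 0.0, "fingers": 30.0},
  ],
)

```text
time_s: 6.6
position: [0.58, -0.37, 0.011]
eef_rot: [3.107, 0.46, 0.001]
force: [-0.8, -0.6, 1.5]
gripper_width: 0.689
gripper_force: 66.8
```

Call:
send_rows(
  plan=[
    {"dx": 0.0, "dy": 0.0, "dz": 0.0, "wx": 0.0, "wy": 0.0, "wz": 0.0, "fingers": 20.0},
    {"dx": 0.0, "dy": 0.0, "dz": 0.0, "wx": 0.0, "wy": 0.0, "wz": 0.0, "fingers": 20.0},
    {"dx": 0.0, "dy": 0.0, "dz": 0.0, "wx": 0.0, "wy": 0.0, "wz": 0.0, "fingers": 20.0},
  ],
)

```text
time_s: 6.9
position: [0.58, -0.37, 0.011]
eef_rot: [3.107, 0.46, 0.001]
force: [-0.9, -0.1, 2.6]
gripper_width: 0.683
gripper_force: 67.0
```

```bash
python3 s.py
```

```text
6.9 [ 0.58  -0.37   0.011] close -73.16 z [ 0.0006 -0.0005 -1.    ] q [ 0.3392  0.817   0.2787  1.5891 -0.2904  0.7757 -0.5342] v 0.0012929588586940049 [-0.8745 -0.1219  2.6195]
```

Call:
send_rows(
  plan=[
    {"dx": 0.0, "dy": 0.0, "dz": 0.15, "wx": 0.0, "wy": 0.0, "wz": 0.0, "fingers": 20.0},
    {"dx": 0.0, "dy": 0.0, "dz": 0.35, "wx": 0.0, "wy": 0.0, "wz": 0.0, "fingers": 20.0},
    {"dx": 0.0, "dy": 0.0, "dz": 0.55, "wx": 0.0, "wy": 0.0, "wz": 0.0, "fingers": 20.0},
    {"dx": 0.0, "dy": 0.0, "dz": 0.75, "wx": 0.0, "wy": 0.0, "wz": 0.0, "fingers": 20.0},
    {"dx": 0.0, "dy": 0.0, "dz": 0.8, "wx": 0.0, "wy": 0.0, "wz": 0.0, "fingers": 20.0},
  ],
)

```text
time_s: 7.4
position: [0.5823, -0.3716, 0.2174]
eef_rot: [3.102, 0.459, 0.012]
force: [1.5, -0.9, -1.1]
gripper_width: 0.689
gripper_force: 66.7
```

Call:
send_rows(
  plan=[
    {"dx": -0.06, "dy": 0.18, "dz": 0.0, "wx": 0.0, "wy": 0.0, "wz": -0.1, "fingers": 20.0},
    {"dx": -0.12, "dy": 0.36, "dz": 0.0, "wx": 0.0, "wy": 0.0, "wz": -0.2, "fingers": 20.0},
    {"dx": -0.18, "dy": 0.54, "dz": 0.0, "wx": 0.0, "wy": 0.0, "wz": -0.3, "fingers": 20.0},
    {"dx": -0.24, "dy": 0.72, "dz": 0.0, "wx": 0.0, "wy": 0.0, "wz": -0.4, "fingers": 20.0},
    {"dx": -0.24, "dy": 0.86, "dz": 0.0, "wx": 0.0, "wy": 0.0, "wz": -0.487, "fingers": 20.0},
    {"dx": -0.25, "dy": 0.96, "dz": 0.0, "wx": 0.0, "wy": 0.0, "wz": -0.487, "fingers": 20.0},
    {"dx": -0.25, "dy": 1.0, "dz": 0.0, "wx": 0.0, "wy": 0.0, "wz": -0.487, "fingers": 20.0},
    {"dx": -0.25, "dy": 1.0, "dz": 0.0, "wx": 0.0, "wy": 0.0, "wz": -0.487, "fingers": 20.0},
  ],
)

```text
time_s: 8.2
position: [0.5169, -0.1179, 0.2099]
eef_rot: [-3.138, 0.133, 0.002]
force: [-0.8, -1.0, -1.8]
gripper_width: 0.687
gripper_force: 66.6
```

```bash
python3 s.py
```

```text
8.2 [ 0.5169 -0.1179  0.2099] close -94.87 z [-0.0013  0.0007 -1.    ] q [-0.1616  0.3082  0.4021  1.9062 -0.1462  0.9569 -1.3476] v 0.039845503929450236 [-0.7533 -0.9895 -1.848 ]
```

Call:
send_rows(
  plan=[
    {"dx": 0.003, "dy": 0.146, "dz": -0.1, "wx": 0.0, "wy": 0.0, "wz": -0.005, "fingers": 20.0},
    {"dx": 0.003, "dy": 0.146, "dz": -0.22, "wx": 0.0, "wy": 0.0, "wz": -0.005, "fingers": 20.0},
    {"dx": 0.003, "dy": 0.146, "dz": -0.22, "wx": 0.0, "wy": 0.0, "wz": -0.005, "fingers": 20.0},
    {"dx": 0.003, "dy": 0.146, "dz": -0.22, "wx": 0.0, "wy": 0.0, "wz": -0.005, "fingers": 20.0},
    {"dx": 0.003, "dy": 0.146, "dz": -0.22, "wx": 0.0, "wy": 0.0, "wz": -0.005, "fingers": 20.0},
  ],
)

```text
time_s: 8.7
position: [0.5189, -0.0855, 0.1569]
eef_rot: [3.137, -0.15, 0.003]
force: [-0.6, -0.4, -1.5]
gripper_width: 0.689
gripper_force: 66.5
```

```bash
python3 s.py
cat > d.py <<'E'
from h import *
np.set_printoptions(precision=4,suppress=True)
s=ctrl.sense();z0=s["position"][2]-.011
P={n:ctrl.camera(n) for n in("top","side")}
a=cv2.resize(P["top"]["pixels"][170:290,290:400],(528,576),interpolation=cv2.INTER_CUBIC)
b=cv2.resize(P["side"]["pixels"][195:315,270:410],(672,576),interpolation=cv2.INTER_CUBIC)
cv2.imwrite("pics/d1.png",cv2.resize(np.hstack([a,b]),None,fx=.66,fy=.66,interpolation=cv2.INTER_AREA))
for n,p in P.items():
    for m in ctrl.mark_of(p,"mould_center"): print(n,m["uv"],m["confidence"],atz(p,m["uv"],z0+.012))
    for r in ctrl.regions_of(p,"mould"): print(n,r["box"],r["confidence"])
    print("pred corners",[proj(p,[s["position"][0]+i*.0747+j*.0027,s["position"][1]-i*.0067+j*.03,z0+.024]).round(1).tolist() for i in(-1,1) for j in(-1,1)])
E
python3 d.py
```

```text
8.7 [ 0.5189 -0.0855  0.1569] close -95.46 z [ 0.0019 -0.0012 -1.    ] q [-0.196   0.3709  0.3725  1.9624 -0.1773  0.8374 -1.3937] v 0.009151348001474675 [-0.5726 -0.3726 -1.492 ]
top [389.3, 318.1] 0.92 [ 0.2977 -0.1871  0.1579]
top [460.2, 336.8] 0.83 [ 0.2491 -0.3682  0.1579]
top [368.6, 300.0, 409.0, 339.7] 0.98
top [434.9, 321.0, 486.6, 351.1] 0.88
pred corners [[358.5, 261.2], [334.7, 259.0], [363.6, 202.1], [339.9, 200.0]]
side [296.3, 450.3] 0.95 [ 0.1997 -0.4831  0.1579]
side [263.3, 359.6] 0.93 [ 0.2333 -0.3037  0.1579]
side [331.8, 248.4] 0.76 [ 0.5118 -0.0986  0.1579]
side [241.2, 186.1] 0.54 [0.445  0.2648 0.1579]
side [217.5, 187.4] 0.3 [0.3853 0.2924 0.1579]
side [299.4, 228.0, 367.1, 264.6] 0.66
side [237.1, 349.2, 292.6, 383.6] 0.57
side [189.0, 156.1, 270.4, 193.3] 0.3
pred corners [[308.0, 256.7], [296.9, 241.8], [365.7, 239.0], [352.9, 225.4]]
```

View pics/d1.png

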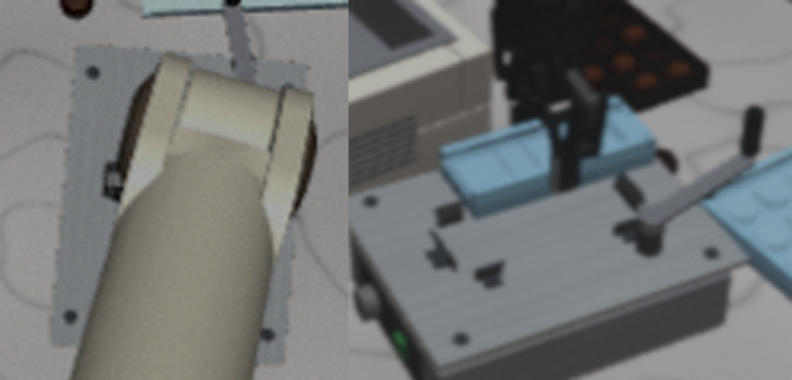

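Call:
send_rows(
  plan=[
    {"dx": -0.005, "dy": 0.017, "dz": -0.06, "wx": 0.0, "wy": 0.0, "wz": 0.008, "fingers": 20.0},
    {"dx": -0.005, "dy": 0.017, "dz": -0.15, "wx": 0.0, "wy": 0.0, "wz": 0.008, "fingers": 20.0},
    {"dx": -0.005, "dy": 0.017, "dz": -0.15, "wx": 0.0, "wy": 0.0, "wz": 0.008, "fingers": 20.0},
    {"dx": -0.005, "dy": 0.017, "dz": -0.15, "wx": 0.0, "wy": 0.0, "wz": 0.008, "fingers": 20.0},
    {"dx": -0.005, "dy": 0.017, "dz": -0.15, "wx": 0.0, "wy": 0.0, "wz": 0.008, "fingers": 20.0},
  ],
)

```text
time_s: 9.5
position: [0.5175, -0.0792, 0.1192]
eef_rot: [3.139, -0.136, 0.003]
force: [0.2, 0.2, -1.8]
gripper_width: 0.681
gripper_force: 66.5
```

```bash
python3 s.py
cat > e.py <<'E'
from h import *
from scipy.optimize import minimize
np.set_printoptions(precision=4,suppress=True)
s=ctrl.sense();t=s["position"];z0=t[2]-.011;p=ctrl.camera("side")
hsv=cv2.cvtColor(p["pixels"],cv2.COLOR_BGR2HSV)
def box(x,y,a=-.089):
    c,s_=np.cos(a),np.sin(a)
    return [[x+c*i-s_*j,y+s_*i+c*j,z] for i in(-.075,.075) for j in(-.03,.03) for z in(z0,z0+.024)]
g=np.zeros((480,640),np.uint8);h0=cv2.convexHull(np.array([proj(p,X) for X in box(t[0],t[1])],np.float32)).astype(int);cv2.fillPoly(g,[h0],1);g=cv2.dilate(g,np.ones((15,15)))
m=cv2.inRange(hsv,(85,60,90),(115,255,255))//255*g
m[:, 385:]=0
print("color px",m.sum(),np.argwhere(m)[:,::-1].min(0),np.argwhere(m)[:,::-1].max(0))
# known occluder: the gripper; compare hulls
H=cv2.convexHull(np.argwhere(m)[:,::-1].astype(np.int32));M=np.zeros((480,640),np.uint8);cv2.fillPoly(M,[H],1);M=cv2.resize(M,(2560,1920),interpolation=cv2.INTER_NEAREST)
def cost(v):
    im=np.zeros((1920,2560),np.uint8);h=cv2.convexHull(np.array([proj(p,X) for X in box(*v)],np.float32))
    cv2.fillPoly(im,[np.round((h+.5)*4*16-8).astype(np.int32)],1,shift=4);return 1-(im&M).sum()/(im|M).sum()
for st in ([t[0],t[1]],[t[0],t[1],-.089]):
    sx=[np.array(st)]+[np.array(st)+d for d in np.diag([.006,.006,.05])[:len(st),:len(st)]]
    r=minimize(cost,st,method="Nelder-Mead",options=dict(initial_simplex=np.array(sx),xatol=1e-4,maxiter=100));print(r.x,r.fun,"minus tcp",r.x[:2]-t[:2],cost(st))
E
python3 e.py
```

```text
9.5 [ 0.5175 -0.0792  0.1192] close -94.95 z [ 0.0016 -0.0002 -1.    ] q [-0.1863  0.4254  0.3502  1.9909 -0.2075  0.7575 -1.3708] v 0.006519469497630961 [ 0.1875  0.239  -1.822 ]
color px 995 [298 236] [363 274]
[ 0.5237 -0.0774] 0.044846934565558216 minus tcp [0.0062 0.0018] 0.11095705910315323
[ 0.5241 -0.0771 -0.062 ] 0.03886632965940162 minus tcp [0.0066 0.0021] 0.11095705910315323
```

```bash
cat >> e.py <<'E'
v=r.x; S=8;x0,y0=285,215
im=cv2.resize(p["pixels"][y0:y0+72,x0:x0+98],None,fx=S,fy=S,interpolation=cv2.INTER_CUBIC)
for vv,c in ((st,(0,0,255)),(v,(0,255,0))):
    B=[proj(p,X) for X in box(*vv)]
    for i in range(8):
        for k in(1,2,4):
            if not i&k: cv2.line(im,*[tuple(int(q) for q in ((B[n]-[x0,y0]+.5)*S)) for n in(i,i|k)],c,1,cv2.LINE_AA)
cv2.imwrite("pics/e1.png",im)
E
python3 e.py
```

```text
color px 991 [298 236] [363 274]
[ 0.5238 -0.0773] 0.04512642824732915 minus tcp [0.0062 0.0018] 0.11011102299762099
[ 0.5229 -0.078  -0.0581] 0.04132881019361245 minus tcp [0.0052 0.0012] 0.11011102299762099
```

View pics/e1.png

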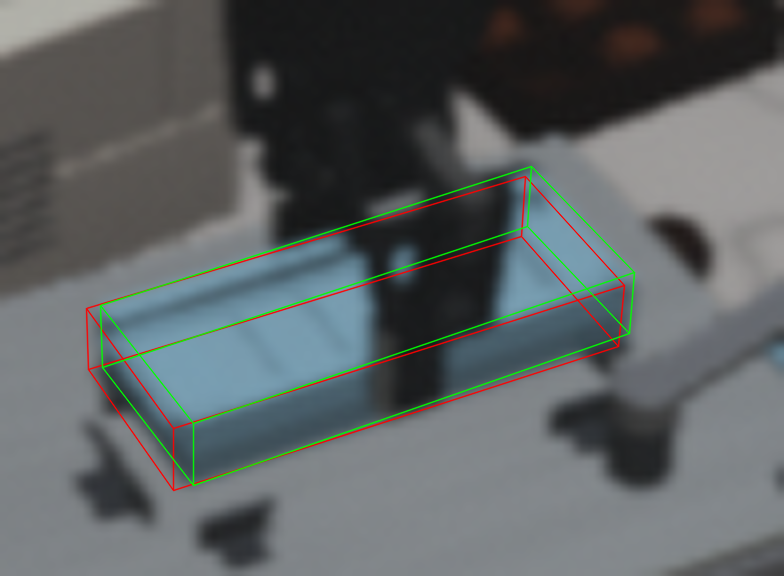

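Call:
send_rows(
  plan=[
    {"dx": -0.009, "dy": -0.011, "dz": 0.0, "wx": 0.0, "wy": 0.0, "wz": 0.0, "fingers": 20.0},
    {"dx": -0.009, "dy": -0.011, "dz": 0.0, "wx": 0.0, "wy": 0.0, "wz": 0.0, "fingers": 20.0},
    {"dx": -0.009, "dy": -0.011, "dz": -0.03, "wx": 0.0, "wy": 0.0, "wz": 0.0, "fingers": 20.0},
    {"dx": -0.009, "dy": -0.011, "dz": -0.055, "wx": 0.0, "wy": 0.0, "wz": 0.0, "fingers": 20.0},
    {"dx": -0.009, "dy": -0.011, "dz": -0.055, "wx": 0.0, "wy": 0.0, "wz": 0.0, "fingers": 20.0},
    {"dx": -0.009, "dy": -0.011, "dz": -0.055, "wx": 0.0, "wy": 0.0, "wz": 0.0, "fingers": 20.0},
  ],
)

```text
time_s: 10.2
position: [0.5141, -0.0816, 0.1039]
eef_rot: [3.139, -0.135, -0.002]
force: [0.8, 0.4, -1.7]
gripper_width: 0.688
gripper_force: 66.5
```

```bash
python3 s.py
```

```text
10.2 [ 0.5141 -0.0816  0.1039] close -94.93 z [-0.0011 -0.     -1.    ] q [-0.174   0.4473  0.3419  2.0036 -0.2198  0.7266 -1.3546] v 0.007284656611092007 [ 0.8096  0.4012 -1.7004]
```

Call:
send_rows(
  plan=[
    {"dx": 0.003, "dy": 0.0, "dz": -0.015, "wx": 0.0, "wy": 0.0, "wz": 0.0, "fingers": 20.0},
    {"dx": 0.003, "dy": 0.0, "dz": -0.03, "wx": 0.0, "wy": 0.0, "wz": 0.0, "fingers": 20.0},
    {"dx": 0.003, "dy": 0.0, "dz": -0.04, "wx": 0.0, "wy": 0.0, "wz": 0.0, "fingers": 20.0},
    {"dx": 0.003, "dy": 0.0, "dz": -0.04, "wx": 0.0, "wy": 0.0, "wz": 0.0, "fingers": 20.0},
  ],
)

```text
time_s: 10.6
position: [0.5157, -0.0817, 0.0968]
eef_rot: [-3.137, 0.135, -0.001]
force: [-9.2, 1.5, 25.0]
gripper_width: 0.69
gripper_force: 69.8
```

```bash
python3 s.py
```

```text
10.6 [ 0.5157 -0.0817  0.0968] close -94.93 z [ 0.0007  0.0012 -1.    ] q [-0.168   0.4603  0.3364  2.0044 -0.2284  0.7119 -1.3471] v 0.006814818123127662 [-9.1652  1.539  24.9562]
```

Call:
send_rows(
  plan=[
    {"dx": -0.004, "dy": 0.0, "dz": 0.01, "wx": 0.0, "wy": 0.0, "wz": 0.0, "fingers": 20.0},
    {"dx": -0.004, "dy": 0.0, "dz": 0.01, "wx": 0.0, "wy": 0.0, "wz": 0.0, "fingers": 100.0},
    {"dx": -0.004, "dy": 0.0, "dz": 0.01, "wx": 0.0, "wy": 0.0, "wz": 0.0, "fingers": 100.0},
    {"dx": -0.004, "dy": 0.0, "dz": 0.01, "wx": 0.0, "wy": 0.0, "wz": 0.0, "fingers": 100.0},
    {"dx": -0.004, "dy": 0.0, "dz": 0.01, "wx": 0.0, "wy": 0.0, "wz": 0.0, "fingers": 100.0},
  ],
)

```text
time_s: 11.1
position: [0.5141, -0.0817, 0.0966]
eef_rot: [3.139, -0.135, -0.001]
force: [-0.0, -0.1, -0.1]
gripper_width: 0.999
gripper_force: 0.0
```

Call:
send_rows(
  plan=[
    {"dx": 0.0, "dy": 0.0, "dz": 0.1, "wx": 0.0, "wy": 0.0, "wz": 0.0, "fingers": 100.0},
    {"dx": 0.0, "dy": 0.0, "dz": 0.3, "wx": 0.0, "wy": 0.0, "wz": 0.0, "fingers": 100.0},
    {"dx": 0.0, "dy": 0.0, "dz": 0.5, "wx": 0.0, "wy": 0.0, "wz": 0.0, "fingers": 100.0},
    {"dx": -0.2, "dy": -0.2, "dz": 0.6, "wx": 0.0, "wy": 0.0, "wz": 0.0, "fingers": 0.0},
    {"dx": -0.4, "dy": -0.4, "dz": 0.6, "wx": 0.0, "wy": 0.0, "wz": 0.0, "fingers": 0.0},
    {"dx": -0.4, "dy": -0.4, "dz": 0.6, "wx": 0.0, "wy": 0.0, "wz": 0.0, "fingers": 0.0},
  ],
)

```text
time_s: 11.7
position: [0.4131, -0.183, 0.2477]
eef_rot: [3.138, -0.135, 0.002]
force: [0.0, -0.9, -0.4]
gripper_width: 0.514
gripper_force: 0.0
```

```bash
python3 s.py
cat > f.py <<'E'
from h import *
P={n:ctrl.camera(n) for n in("top","side")}
a=cv2.resize(P["top"]["pixels"][170:290,290:400],(528,576),interpolation=cv2.INTER_CUBIC)
b=cv2.resize(P["side"]["pixels"][195:315,270:410],(672,576),interpolation=cv2.INTER_CUBIC)
cv2.imwrite("pics/f1.png",cv2.resize(np.hstack([a,b]),None,fx=.66,fy=.66,interpolation=cv2.INTER_AREA))
E
python3 f.py
```

```text
11.7 [ 0.4131 -0.183   0.2477] close -94.91 z [ 0.0016 -0.0004 -1.    ] q [-0.0984  0.1079  0.4905  2.0464 -0.0606  0.9992 -1.2341] v 0.6979539537640688 [ 0.0342 -0.8973 -0.3857]
```

View pics/f1.png

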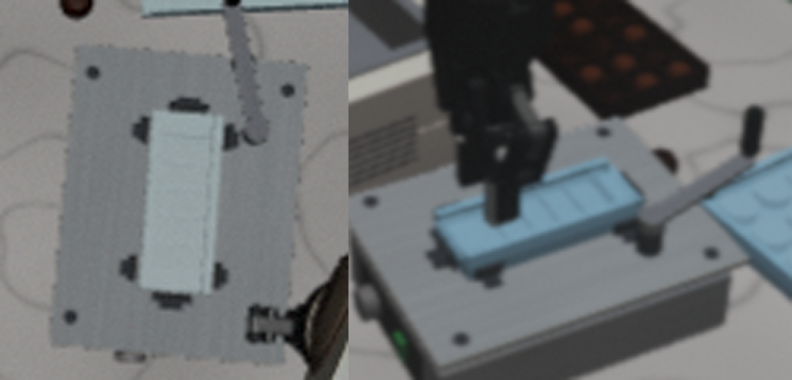

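Call:
send_rows(
  plan=[
    {"dx": 0.2, "dy": 0.0, "dz": 0.0, "wx": 0.0, "wy": 0.0, "wz": 0.0, "fingers": 70.0},
    {"dx": 0.4, "dy": 0.05, "dz": 0.0, "wx": 0.0, "wy": 0.0, "wz": 0.0, "fingers": 70.0},
    {"dx": 0.6, "dy": 0.1, "dz": 0.0, "wx": 0.0, "wy": 0.0, "wz": 0.0, "fingers": 70.0},
    {"dx": 0.8, "dy": 0.2, "dz": 0.0, "wx": 0.0, "wy": 0.0, "wz": 0.0, "fingers": 70.0},
    {"dx": 1.0, "dy": 0.236, "dz": 0.0, "wx": 0.0, "wy": 0.0, "wz": 0.0, "fingers": 70.0},
    {"dx": 1.0, "dy": 0.236, "dz": 0.0, "wx": 0.0, "wy": 0.0, "wz": 0.0, "fingers": 70.0},
    {"dx": 1.0, "dy": 0.236, "dz": 0.0, "wx": 0.0, "wy": 0.0, "wz": 0.0, "fingers": 70.0},
  ],
)

```text
time_s: 12.5
position: [0.6654, -0.1209, 0.2449]
eef_rot: [3.139, -0.131, -0.003]
force: [-0.5, 0.2, 0.1]
gripper_width: 0.7
gripper_force: 0.0
```

Call:
send_rows(
  plan=[
    {"dx": 0.092, "dy": 0.0, "dz": 0.0, "wx": 0.0, "wy": 0.0, "wz": 0.0, "fingers": 70.0},
    {"dx": 0.092, "dy": 0.0, "dz": -0.1, "wx": 0.0, "wy": 0.0, "wz": 0.0, "fingers": 70.0},
    {"dx": 0.092, "dy": 0.0, "dz": -0.2, "wx": 0.0, "wy": 0.0, "wz": 0.0, "fingers": 70.0},
    {"dx": 0.092, "dy": 0.0, "dz": -0.2, "wx": 0.0, "wy": 0.0, "wz": 0.0, "fingers": 70.0},
    {"dx": 0.092, "dy": 0.0, "dz": -0.2, "wx": 0.0, "wy": 0.0, "wz": 0.0, "fingers": 70.0},
  ],
)

```text
time_s: 13.0
position: [0.6859, -0.1236, 0.1972]
eef_rot: [3.138, -0.138, -0.002]
force: [-0.3, 0.2, 0.9]
gripper_width: 0.703
gripper_force: 0.0
```

```bash
python3 s.py
```

```text
13.0 [ 0.6859 -0.1236  0.1972] close -95.02 z [-0.0013 -0.0002 -1.    ] q [-0.1239  0.6178  0.3976  1.4811 -0.2545  1.0952 -1.3337] v 0.03954866967817296 [-0.2888  0.2371  0.9029]
```

Lower to TCP z ≈ 0.142 and pinch.

Call:
send_rows(
  plan=[
    {"dx": 0.004, "dy": 0.0, "dz": -0.1, "wx": 0.0, "wy": 0.0, "wz": 0.0, "fingers": 70.0},
    {"dx": 0.004, "dy": 0.0, "dz": -0.2, "wx": 0.0, "wy": 0.0, "wz": 0.0, "fingers": 70.0},
    {"dx": 0.004, "dy": 0.0, "dz": -0.215, "wx": 0.0, "wy": 0.0, "wz": 0.0, "fingers": 70.0},
    {"dx": 0.004, "dy": 0.0, "dz": -0.215, "wx": 0.0, "wy": 0.0, "wz": 0.0, "fingers": 30.0},
    {"dx": 0.004, "dy": 0.0, "dz": -0.215, "wx": 0.0, "wy": 0.0, "wz": 0.0, "fingers": 15.0},
    {"dx": 0.004, "dy": 0.0, "dz": -0.215, "wx": 0.0, "wy": 0.0, "wz": 0.0, "fingers": 0.0},
    {"dx": 0.004, "dy": 0.0, "dz": -0.215, "wx": 0.0, "wy": 0.0, "wz": 0.0, "fingers": 0.0},
    {"dx": 0.004, "dy": 0.0, "dz": -0.215, "wx": 0.0, "wy": 0.0, "wz": 0.0, "fingers": 0.0},
  ],
)

```text
time_s: 13.8
position: [0.6894, -0.123, 0.1454]
eef_rot: [3.138, -0.135, 0.005]
force: [-1.3, 0.6, 6.5]
gripper_width: 0.167
gripper_force: 58.4
```

```bash
cat >> s.py <<'E'
print("grip",s["gripper_width"],s["gripper_force"])
E
python3 s.py
python3 - <<'E'
import numpy as np
p=np.array([.5772,-.1451]);k=np.array([.687,-.124])
a0=np.degrees(np.arctan2(*(k-p)[::-1]));print(a0,np.hypot(*(k-p)))
for a in np.linspace(a0,84.9,8): print(np.round((.112*np.array([np.cos(np.radians(a)),np.sin(np.radians(a))])-(k-p))/.25,3),round((a-a0)/45,3))
E
```

```text
13.8 [ 0.6894 -0.123   0.1454] close -94.93 z [ 0.0031 -0.0004 -1.    ] q [-0.1136  0.6733  0.3796  1.5131 -0.2774  1.0053 -1.3175] v 0.0012814790767859787 [-1.2648  0.6225  6.5416]
grip 0.1670484278727341 58.42419683933258
10.877785166449522 0.11180898890518598
[0.001 0.   ] 0.0
[-0.022  0.079] 0.235
[-0.059  0.153] 0.47
[-0.109  0.219] 0.705
[-0.171  0.274] 0.94
[-0.241  0.317] 1.175
[-0.318  0.347] 1.41
[-0.399  0.362] 1.645
```

Call:
send_rows(
  plan=[
    {"dx": -0.006, "dy": 0.03, "dz": 0.012, "wx": 0.0, "wy": 0.0, "wz": 0.0, "fingers": 0.0},
    {"dx": -0.022, "dy": 0.079, "dz": 0.012, "wx": 0.0, "wy": 0.0, "wz": 0.0, "fingers": 0.0},
    {"dx": -0.059, "dy": 0.153, "dz": 0.012, "wx": 0.0, "wy": 0.0, "wz": 0.0, "fingers": 0.0},
    {"dx": -0.109, "dy": 0.219, "dz": 0.012, "wx": 0.0, "wy": 0.0, "wz": 0.0, "fingers": 0.0},
    {"dx": -0.171, "dy": 0.274, "dz": 0.012, "wx": 0.0, "wy": 0.0, "wz": 0.0, "fingers": 0.0},
    {"dx": -0.241, "dy": 0.317, "dz": 0.012, "wx": 0.0, "wy": 0.0, "wz": 0.0, "fingers": 0.0},
    {"dx": -0.318, "dy": 0.347, "dz": 0.012, "wx": 0.0, "wy": 0.0, "wz": 0.0, "fingers": 0.0},
    {"dx": -0.36, "dy": 0.355, "dz": 0.012, "wx": 0.0, "wy": 0.0, "wz": 0.0, "fingers": 0.0},
  ],
)

```text
time_s: 14.6
position: [0.5974, -0.0339, 0.1462]
eef_rot: [3.138, -0.133, 0.001]
force: [-2.4, -1.1, -1.4]
gripper_width: 0.167
gripper_force: 59.6
```

```bash
python3 s.py
```

```text
14.6 [ 0.5974 -0.0339  0.1462] close -94.86 z [ 0.0006 -0.0012 -1.    ] q [-0.2853  0.508   0.3892  1.7898 -0.2385  0.8895 -1.4451] v 0.26362213917311694 [-2.4349 -1.1346 -1.368 ]
grip 0.16657475634990648 59.55405235290527
```

Call:
send_rows(
  plan=[
    {"dx": -0.025, "dy": 0.003, "dz": 0.0, "wx": 0.0, "wy": 0.0, "wz": 0.0, "fingers": 0.0},
    {"dx": -0.04, "dy": 0.003, "dz": 0.0, "wx": 0.0, "wy": 0.0, "wz": 0.0, "fingers": 0.0},
    {"dx": -0.048, "dy": 0.003, "dz": 0.0, "wx": 0.0, "wy": 0.0, "wz": 0.0, "fingers": 0.0},
    {"dx": -0.048, "dy": 0.003, "dz": 0.0, "wx": 0.0, "wy": 0.0, "wz": 0.0, "fingers": 0.0},
    {"dx": -0.048, "dy": 0.003, "dz": 0.0, "wx": 0.0, "wy": 0.0, "wz": 0.0, "fingers": 0.0},
  ],
)

```text
time_s: 15.1
position: [0.5926, -0.0336, 0.1466]
eef_rot: [3.137, -0.135, 0.02]
force: [19.0, -1.7, -18.9]
gripper_width: 0.165
gripper_force: 58.8
```

```bash
python3 s.py
```

```text
15.1 [ 0.5926 -0.0336  0.1466] close -94.94 z [ 0.0125 -0.0018 -0.9999] q [-0.2901  0.4931  0.3903  1.8126 -0.2366  0.8689 -1.4473] v 0.0028122516956723413 [ 19.0422  -1.6513 -18.8836]
grip 0.16473031602914018 58.8398802280426
```

Call:
send_rows(
  plan=[
    {"dx": 0.016, "dy": 0.0, "dz": 0.0, "wx": 0.0, "wy": 0.0, "wz": 0.0, "fingers": 0.0},
    {"dx": 0.016, "dy": 0.0, "dz": 0.0, "wx": 0.0, "wy": 0.0, "wz": 0.0, "fingers": 60.0},
    {"dx": 0.016, "dy": 0.0, "dz": 0.0, "wx": 0.0, "wy": 0.0, "wz": 0.0, "fingers": 60.0},
    {"dx": 0.016, "dy": 0.0, "dz": 0.0, "wx": 0.0, "wy": 0.0, "wz": 0.0, "fingers": 60.0},
    {"dx": 0.016, "dy": 0.0, "dz": 0.15, "wx": 0.0, "wy": 0.0, "wz": 0.0, "fingers": 60.0},
    {"dx": 0.016, "dy": 0.0, "dz": 0.35, "wx": 0.0, "wy": 0.0, "wz": 0.0, "fingers": 60.0},
    {"dx": 0.016, "dy": 0.0, "dz": 0.5, "wx": 0.0, "wy": 0.0, "wz": 0.0, "fingers": 60.0},
  ],
)

```text
time_s: 15.8
position: [0.5903, -0.0333, 0.2739]
eef_rot: [-3.138, 0.136, -0.002]
force: [1.7, 1.0, 0.4]
gripper_width: 0.6
gripper_force: 0.0
```

Call:
send_rows(
  plan=[
    {"dx": 0.0, "dy": 0.2, "dz": 0.1, "wx": 0.0, "wy": 0.0, "wz": 0.2, "fingers": 60.0},
    {"dx": -0.1, "dy": 0.4, "dz": 0.1, "wx": 0.0, "wy": 0.0, "wz": 0.4, "fingers": 60.0},
    {"dx": -0.2, "dy": 0.6, "dz": 0.1, "wx": 0.0, "wy": 0.0, "wz": 0.6, "fingers": 60.0},
    {"dx": -0.3, "dy": 0.8, "dz": 0.1, "wx": 0.0, "wy": 0.0, "wz": 0.8, "fingers": 60.0},
    {"dx": -0.4, "dy": 0.9, "dz": 0.1, "wx": 0.0, "wy": 0.0, "wz": 1.0, "fingers": 60.0},
    {"dx": -0.5, "dy": 1.0, "dz": 0.1, "wx": 0.0, "wy": 0.0, "wz": 1.0, "fingers": 60.0},
    {"dx": -0.5, "dy": 1.0, "dz": 0.1, "wx": 0.0, "wy": 0.0, "wz": 1.0, "fingers": 60.0},
    {"dx": -0.5, "dy": 1.0, "dz": 0.1, "wx": 0.0, "wy": 0.0, "wz": 1.0, "fingers": 60.0},
  ],
)

```text
time_s: 16.6
position: [0.4644, 0.2175, 0.2966]
eef_rot: [-2.95, -1.08, -0.001]
force: [0.8, 0.4, -0.8]
gripper_width: 0.599
gripper_force: 0.0
```

```bash
python3 s.py
cat > g.py <<'E'
from h import *
np.set_printoptions(precision=4,suppress=True)
P={n:ctrl.camera(n) for n in("top","side")}
a=cv2.resize(P["top"]["pixels"][170:290,290:400],(528,576),interpolation=cv2.INTER_CUBIC)
b=cv2.resize(P["side"]["pixels"][195:315,270:410],(672,576),interpolation=cv2.INTER_CUBIC)
cv2.imwrite("pics/g1.png",cv2.resize(np.hstack([a,b]),None,fx=.66,fy=.66,interpolation=cv2.INTER_AREA))
for n,p in P.items():
    for t,z in(("clamp_knob",.142),("mould_center",.098)):
        for m in ctrl.mark_of(p,t)[:3]: print(n,t,m["confidence"],atz(p,m["uv"],z))
E
python3 g.py
```

```text
16.6 [0.4644 0.2175 0.2966] close -49.8 z [ 0.0004  0.0003 -1.    ] q [-0.6441  0.1695  0.1736  1.8442 -0.0324  1.1301 -1.3282] v 0.043918403674364725 [ 0.843   0.444  -0.7833]
grip 0.5988535521595286 0.0
top clamp_knob 0.75 [ 0.5869 -0.0363  0.142 ]
top mould_center 0.94 [ 0.253  -0.3851  0.098 ]
top mould_center 0.78 [ 0.5237 -0.0882  0.098 ]
top mould_center 0.62 [0.7397 0.1667 0.098 ]
side clamp_knob 0.88 [ 0.5825 -0.0315  0.142 ]
side mould_center 0.93 [ 0.5172 -0.0858  0.098 ]
side mould_center 0.88 [ 0.2176 -0.4538  0.098 ]
side mould_center 0.72 [ 0.2504 -0.2695  0.098 ]
```

View pics/g1.png

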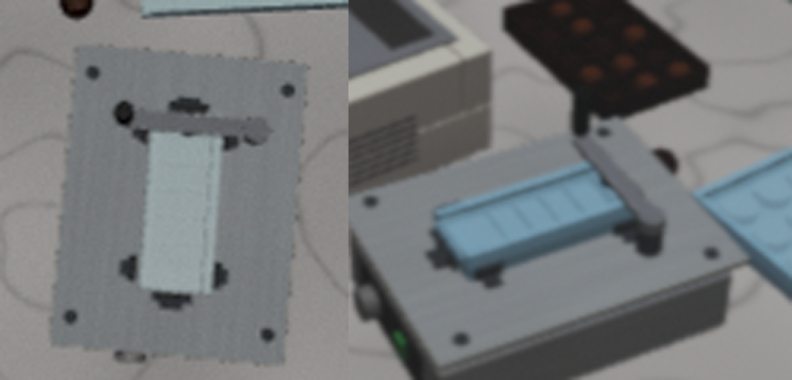

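The mould sits down inside all six tabs (centre about crop (178,205)) and the lever lies across its +x end, parallel to the plate's edge. Next is the knife.

Call:
send_rows(
  plan=[
    {"dx": -0.008, "dy": 0.078, "dz": 0.0, "wx": 0.0, "wy": 0.0, "wz": 1.0, "fingers": 60.0},
    {"dx": -0.008, "dy": 0.078, "dz": 0.0, "wx": 0.0, "wy": 0.0, "wz": 1.0, "fingers": 60.0},
    {"dx": -0.008, "dy": 0.078, "dz": 0.0, "wx": 0.0, "wy": 0.0, "wz": 1.0, "fingers": 60.0},
    {"dx": -0.008, "dy": 0.078, "dz": -0.1, "wx": 0.0, "wy": 0.0, "wz": 1.0, "fingers": 60.0},
    {"dx": -0.008, "dy": 0.078, "dz": -0.2, "wx": 0.0, "wy": 0.0, "wz": 1.0, "fingers": 60.0},
    {"dx": -0.008, "dy": 0.078, "dz": -0.3, "wx": 0.0, "wy": 0.0, "wz": 1.0, "fingers": 60.0},
  ],
)

```text
time_s: 17.5
position: [0.4639, 0.2357, 0.2204]
eef_rot: [2.312, 2.127, 0.001]
force: [-0.6, -0.3, -0.8]
gripper_width: 0.599
gripper_force: 0.0
```

Call:
send_rows(
  plan=[
    {"dx": 0.0, "dy": 0.0, "dz": 0.0, "wx": 0.0, "wy": 0.0, "wz": 0.184, "fingers": 60.0},
    {"dx": 0.0, "dy": 0.0, "dz": -0.1, "wx": 0.0, "wy": 0.0, "wz": 0.184, "fingers": 60.0},
    {"dx": 0.0, "dy": 0.0, "dz": -0.3, "wx": 0.0, "wy": 0.0, "wz": 0.184, "fingers": 60.0},
    {"dx": 0.0, "dy": 0.0, "dz": -0.3, "wx": 0.0, "wy": 0.0, "wz": 0.184, "fingers": 60.0},
    {"dx": 0.0, "dy": 0.0, "dz": -0.3, "wx": 0.0, "wy": 0.0, "wz": 0.184, "fingers": 60.0},
  ],
)

```text
time_s: 18.0
position: [0.463, 0.2354, 0.1458]
eef_rot: [-2.156, -2.284, 0.004]
force: [0.6, 0.2, 0.6]
gripper_width: 0.596
gripper_force: 0.0
```

```bash
python3 s.py
```

```text
18.0 [0.463  0.2354 0.1458] close 3.28 z [-0.0023 -0.0016 -1.    ] q [-0.5629  0.3627  0.0487  1.9724 -0.0235  0.8098 -0.4438] v 0.04520626977711481 [0.6247 0.2465 0.568 ]
grip 0.5964427835952731 0.0
```

Call:
send_rows(
  plan=[
    {"dx": 0.0, "dy": 0.004, "dz": -0.15, "wx": 0.0, "wy": 0.0, "wz": 0.005, "fingers": 60.0},
    {"dx": 0.0, "dy": 0.004, "dz": -0.25, "wx": 0.0, "wy": 0.0, "wz": 0.005, "fingers": 60.0},
    {"dx": 0.0, "dy": 0.004, "dz": -0.275, "wx": 0.0, "wy": 0.0, "wz": 0.005, "fingers": 60.0},
    {"dx": 0.0, "dy": 0.004, "dz": -0.275, "wx": 0.0, "wy": 0.0, "wz": 0.005, "fingers": 60.0},
    {"dx": 0.0, "dy": 0.004, "dz": -0.275, "wx": 0.0, "wy": 0.0, "wz": 0.005, "fingers": 60.0},
  ],
)

```text
time_s: 18.5
position: [0.4649, 0.2381, 0.0795]
eef_rot: [2.151, 2.289, 0.005]
force: [-0.1, 0.2, -0.2]
gripper_width: 0.599
gripper_force: 0.0
```

```bash
python3 s.py
```

```text
18.5 [0.4649 0.2381 0.0795] close 3.56 z [ 0.003   0.0017 -1.    ] q [-0.5588  0.4702  0.0415  2.0053 -0.0305  0.6633 -0.4358] v 0.006586293711150279 [-0.1113  0.2158 -0.2322]
grip 0.5986063141734139 0.0
```

Call:
send_rows(
  plan=[
    {"dx": -0.006, "dy": 0.0, "dz": -0.018, "wx": 0.0, "wy": 0.0, "wz": 0.0, "fingers": 60.0},
    {"dx": -0.006, "dy": 0.0, "dz": -0.018, "wx": 0.0, "wy": 0.0, "wz": 0.0, "fingers": 60.0},
    {"dx": -0.006, "dy": 0.0, "dz": -0.018, "wx": 0.0, "wy": 0.0, "wz": 0.0, "fingers": 40.0},
    {"dx": -0.006, "dy": 0.0, "dz": -0.018, "wx": 0.0, "wy": 0.0, "wz": 0.0, "fingers": 25.0},
    {"dx": -0.006, "dy": 0.0, "dz": -0.018, "wx": 0.0, "wy": 0.0, "wz": 0.0, "fingers": 0.0},
    {"dx": -0.006, "dy": 0.0, "dz": -0.018, "wx": 0.0, "wy": 0.0, "wz": 0.0, "fingers": 0.0},
    {"dx": -0.006, "dy": 0.0, "dz": -0.018, "wx": 0.0, "wy": 0.0, "wz": 0.0, "fingers": 0.0},
    {"dx": -0.006, "dy": 0.0, "dz": -0.018, "wx": 0.0, "wy": 0.0, "wz": 0.0, "fingers": 0.0},
  ],
)

```text
time_s: 19.3
position: [0.4625, 0.2377, 0.0737]
eef_rot: [2.151, 2.289, 0.002]
force: [-0.2, -0.1, 6.1]
gripper_width: 0.286
gripper_force: 60.3
```

```bash
python3 s.py
cat > k.py <<'E'
# knife-path check in pan frame (y,z) mm: grip point = TCP+offset fixed in tool; g0 at (-65,12)
import numpy as np
g=np.array([-65.,12.])
def show(dy,dz,th):
    t=np.radians(th);u=np.array([np.cos(t),-np.sin(t)]);n=np.array([np.sin(t),np.cos(t)])
    G=g+[dy,dz];tip=G+205*u
    bl=lambda s:G+s*u
    # blade top height at cover edge y=15
    s=(15-G[0])/u[0]; hc=(G+s*u)[1]+1.3/np.cos(t) if s<=205 else None
    lows=[ (bl(s)-h*n)[1] for s,h in((-75,12),(30,12),(37,1.3),(205,1.3))]
    # min clearance of handle underside above wall top at y=-155
    sw=(-155-G[0])/u[0]; cw=(bl(sw)-12*n)[1]-62 if sw>=-75 else None
    print(dy,dz,th,"tip",tip.round(1),"edge gap",None if hc is None else round(61-hc,1),"min z",round(min(lows),1),"wall",cw and round(cw,1))
for a in [(0,8,0),(-2,22,5),(-4,42,10),(-8,60,15),(-14,76,20),(-40,85,20),(-70,96,20),(-100,107,20),(-130,118,20),(-160,129,20)]: show(*a)
E
python3 k.py
```

```text
19.3 [0.4625 0.2377 0.0737] close 3.57 z [ 0.0015  0.0008 -1.    ] q [-0.5598  0.4779  0.0408  2.0114 -0.0308  0.6512 -0.4368] v 0.0011991249084631153 [-0.1888 -0.1377  6.0623]
grip 0.2861689788572629 60.31857490539551
0 8 0 tip [140.  20.] edge gap 39.7 min z 8.0 wall None
-2 22 5 tip [137.2  16.1] edge gap 32.9 min z 14.8 wall None
-4 42 10 tip [132.9  18.4] edge gap 20.5 min z 17.1 wall None
-8 60 15 tip [125.   18.9] edge gap 11.2 min z 17.7 wall None
-14 76 20 tip [113.6  17.9] edge gap 5.8 min z 16.7 wall None
-40 85 20 tip [87.6 26.9] edge gap 6.3 min z 25.7 wall 41.9
-70 96 20 tip [57.6 37.9] edge gap 6.2 min z 36.7 wall 42.0
-100 107 20 tip [27.6 48.9] edge gap 6.1 min z 47.7 wall 42.1
-130 118 20 tip [-2.4 59.9] edge gap None min z 58.7 wall 42.2
-160 129 20 tip [-32.4  70.9] edge gap None min z 69.7 wall 42.2
```

Call:
send_rows(
  plan=[
    {"dx": 0.0, "dy": 0.0, "dz": 0.032, "wx": 0.0, "wy": 0.0, "wz": 0.0, "fingers": 0.0},
    {"dx": 0.0, "dy": -0.004, "dz": 0.052, "wx": -0.055, "wy": -0.003, "wz": 0.0, "fingers": 0.0},
    {"dx": 0.0, "dy": -0.008, "dz": 0.072, "wx": -0.111, "wy": -0.007, "wz": 0.0, "fingers": 0.0},
    {"dx": 0.001, "dy": -0.016, "dz": 0.136, "wx": -0.222, "wy": -0.014, "wz": 0.0, "fingers": 0.0},
    {"dx": 0.001, "dy": -0.024, "dz": 0.168, "wx": -0.277, "wy": -0.017, "wz": 0.0, "fingers": 0.0},
    {"dx": 0.002, "dy": -0.032, "dz": 0.2, "wx": -0.333, "wy": -0.021, "wz": 0.0, "fingers": 0.0},
    {"dx": 0.002, "dy": -0.032, "dz": 0.2, "wx": -0.333, "wy": -0.021, "wz": 0.0, "fingers": 0.0},
  ],
)

```text
time_s: 20.0
position: [0.462, 0.2312, 0.1234]
eef_rot: [2.009, 2.145, -0.263]
force: [-0.0, 0.3, -1.9]
gripper_width: 0.288
gripper_force: 59.4
```

```bash
python3 s.py
```

```text
20.0 [0.462  0.2312 0.1234] close 3.73 z [ 0.0176 -0.2578 -0.966 ] q [-0.7916  0.4735  0.1629  1.9058  0.1826  0.919  -0.6979] v 0.04216229176072194 [-0.0438  0.2809 -1.8612]
grip 0.28818750314526115 59.36530351638794
```

Call:
send_rows(
  plan=[
    {"dx": 0.001, "dy": -0.012, "dz": 0.032, "wx": -0.055, "wy": -0.004, "wz": 0.0, "fingers": 0.0},
    {"dx": 0.001, "dy": -0.024, "dz": 0.064, "wx": -0.111, "wy": -0.007, "wz": 0.0, "fingers": 0.0},
    {"dx": 0.001, "dy": -0.024, "dz": 0.064, "wx": -0.111, "wy": -0.007, "wz": 0.0, "fingers": 0.0},
    {"dx": 0.004, "dy": -0.08, "dz": 0.084, "wx": -0.111, "wy": -0.007, "wz": 0.0, "fingers": 0.0},
    {"dx": 0.008, "dy": -0.16, "dz": 0.113, "wx": -0.111, "wy": -0.007, "wz": 0.0, "fingers": 0.0},
    {"dx": 0.012, "dy": -0.24, "dz": 0.142, "wx": -0.111, "wy": -0.007, "wz": 0.0, "fingers": 0.0},
    {"dx": 0.012, "dy": -0.24, "dz": 0.142, "wx": -0.111, "wy": -0.007, "wz": 0.0, "fingers": 0.0},
  ],
)

```text
time_s: 20.7
position: [0.4659, 0.1631, 0.1599]
eef_rot: [1.97, 2.081, -0.348]
force: [0.2, 0.2, -2.5]
gripper_width: 0.29
gripper_force: 59.4
```

```bash
python3 s.py
```

```text
20.7 [0.4659 0.1631 0.1599] close 3.15 z [ 0.0199 -0.3435 -0.939 ] q [-0.7796  0.4076  0.2181  1.9375  0.261   0.9972 -0.6798] v 0.04059408125916187 [ 0.2028  0.1657 -2.4652]
grip 0.29009400970829696 59.35930252075195
```

Call:
send_rows(
  plan=[
    {"dx": 0.004, "dy": -0.1, "dz": 0.036, "wx": 0.0, "wy": 0.0, "wz": 0.0, "fingers": 0.0},
    {"dx": 0.008, "dy": -0.2, "dz": 0.073, "wx": 0.0, "wy": 0.0, "wz": 0.0, "fingers": 0.0},
    {"dx": 0.012, "dy": -0.3, "dz": 0.109, "wx": 0.0, "wy": 0.0, "wz": 0.0, "fingers": 0.0},
    {"dx": 0.016, "dy": -0.4, "dz": 0.16, "wx": 0.0, "wy": 0.0, "wz": 0.0, "fingers": 0.0},
    {"dx": 0.02, "dy": -0.48, "dz": 0.25, "wx": 0.0, "wy": 0.0, "wz": 0.0, "fingers": 0.0},
    {"dx": 0.02, "dy": -0.48, "dz": 0.45, "wx": 0.0, "wy": 0.0, "wz": 0.0, "fingers": 0.0},
    {"dx": 0.02, "dy": -0.48, "dz": 0.5, "wx": 0.0, "wy": 0.0, "wz": 0.0, "fingers": 0.0},
  ],
)

```text
time_s: 21.4
position: [0.472, 0.0473, 0.288]
eef_rot: [1.968, 2.083, -0.337]
force: [1.9, -0.2, -2.5]
gripper_width: 0.289
gripper_force: 59.8
```

```bash
python3 s.py
```

```text
21.4 [0.472  0.0473 0.288 ] close 3.35 z [ 0.0264 -0.3386 -0.9406] q [-0.6561  0.1593  0.288   1.9314  0.3106  1.1776 -0.4492] v 0.20436901629505427 [ 1.9177 -0.2183 -2.515 ]
grip 0.2886234692664105 59.757766127586365
```

Call:
send_rows(
  plan=[
    {"dx": 0.05, "dy": -0.15, "dz": 0.0, "wx": 0.111, "wy": 0.007, "wz": 0.0, "fingers": 0.0},
    {"dx": 0.1, "dy": -0.3, "dz": 0.0, "wx": 0.222, "wy": 0.014, "wz": 0.0, "fingers": 0.0},
    {"dx": 0.15, "dy": -0.45, "dz": 0.0, "wx": 0.333, "wy": 0.021, "wz": 0.0, "fingers": 0.0},
    {"dx": 0.2, "dy": -0.6, "dz": 0.0, "wx": 0.444, "wy": 0.028, "wz": 0.0, "fingers": 0.0},
    {"dx": 0.212, "dy": -0.75, "dz": 0.0, "wx": 0.444, "wy": 0.028, "wz": 0.0, "fingers": 0.0},
    {"dx": 0.212, "dy": -0.9, "dz": 0.0, "wx": 0.444, "wy": 0.028, "wz": 0.0, "fingers": 0.0},
    {"dx": 0.212, "dy": -0.994, "dz": 0.0, "wx": 0.444, "wy": 0.028, "wz": 0.0, "fingers": 0.0},
    {"dx": 0.212, "dy": -0.994, "dz": 0.0, "wx": 0.444, "wy": 0.028, "wz": 0.0, "fingers": 0.0},
  ],
)

```text
time_s: 22.2
position: [0.521, -0.2052, 0.2832]
eef_rot: [2.16, 2.28, -0.004]
force: [-0.1, 0.4, -3.1]
gripper_width: 0.288
gripper_force: 59.6
```

```bash
python3 s.py
```

```text
22.2 [ 0.521  -0.2052  0.2832] close 3.1 z [-0.0005 -0.0026 -1.    ] q [-0.0825  0.29    0.4989  1.7609 -0.1491  1.1282  0.5169] v 0.0566009218412575 [-0.1005  0.4226 -3.1024]
grip 0.2884537811025435 59.64432120323181
```

Call:
send_rows(
  plan=[
    {"dx": 0.012, "dy": 0.012, "dz": -0.1, "wx": 0.0, "wy": 0.0, "wz": 0.0, "fingers": 0.0},
    {"dx": 0.012, "dy": 0.012, "dz": -0.2, "wx": 0.0, "wy": 0.0, "wz": 0.0, "fingers": 0.0},
    {"dx": 0.012, "dy": 0.012, "dz": -0.3, "wx": 0.0, "wy": 0.0, "wz": 0.0, "fingers": 0.0},
    {"dx": 0.012, "dy": 0.012, "dz": -0.41, "wx": 0.0, "wy": 0.0, "wz": 0.0, "fingers": 0.0},
    {"dx": 0.012, "dy": 0.012, "dz": -0.41, "wx": 0.0, "wy": 0.0, "wz": 0.0, "fingers": 0.0},
    {"dx": 0.012, "dy": 0.012, "dz": -0.41, "wx": 0.0, "wy": 0.0, "wz": 0.0, "fingers": 0.0},
    {"dx": 0.012, "dy": 0.012, "dz": -0.41, "wx": 0.0, "wy": 0.0, "wz": 0.0, "fingers": 0.0},
  ],
)

```text
time_s: 22.9
position: [0.5271, -0.1965, 0.1824]
eef_rot: [2.15, 2.288, 0.002]
force: [-0.8, 0.1, -2.0]
gripper_width: 0.288
gripper_force: 59.6
```

```bash
python3 s.py
cat > m.py <<'E'
from h import *
np.set_printoptions(precision=4,suppress=True)
P={n:ctrl.camera(n) for n in("top","side")}
a=cv2.resize(P["top"]["pixels"][165:295,285:405],(480,520),interpolation=cv2.INTER_CUBIC)
b=cv2.resize(P["side"]["pixels"][185:315,270:420],(600,520),interpolation=cv2.INTER_CUBIC)
cv2.imwrite("pics/m1.png",cv2.resize(np.hstack([a,b]),None,fx=.74,fy=.74,interpolation=cv2.INTER_AREA))
for t in("knife_blade","knife_tip","knife_grip"):
    u=[ctrl.mark_of(p,t) for p in P.values()]
    if all(u): print(t,[x[0]["confidence"] for x in u],*tri(list(P.values()),[x[0]["uv"] for x in u]))
    else: print(t,u)
E
python3 m.py
```

```text
22.9 [ 0.5271 -0.1965  0.1824] close 3.58 z [ 0.0024 -0.0004 -1.    ] q [-0.0576  0.4073  0.4606  1.8571 -0.2228  0.9253  0.5674] v 0.007700431116669801 [-0.8374  0.0772 -2.0417]
grip 0.28806666782628615 59.63233530521393
knife_blade [0.77, 0.95] [ 0.5152 -0.0799  0.1913] [np.float64(0.002641670945938157), np.float64(0.002641670945938153)]
knife_tip [0.63, 0.82] [0.5156 0.0122 0.1626] [np.float64(0.006046877984865436), np.float64(0.006046877984865512)]
knife_grip [[], [{'uv': [362.2, 259.0], 'confidence': 0.9}]]
```

View pics/m1.png

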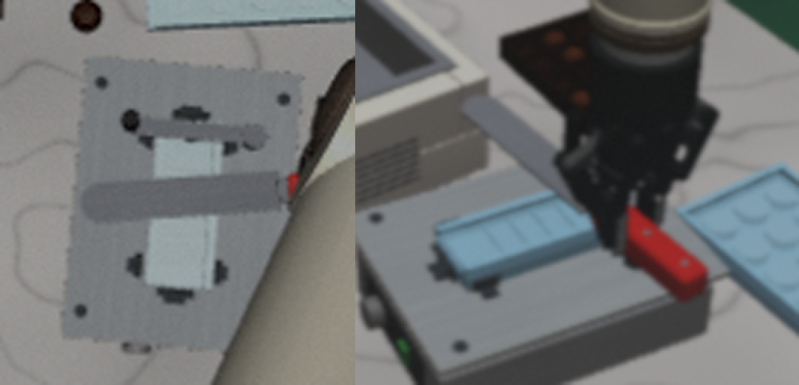

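Run:
```python
from h import *
P=[ctrl.camera("top"),ctrl.camera("side")]
print(tri(P,[(313.5,233.6),(307,219)]),[proj(p,[.514,.008,.178]).round(1) for p in P],[proj(p,[.514,.008,.160]).round(1) for p in P])
```

```text
(array([0.50840835, 0.00522535, 0.17989892]), [np.float64(0.002077756317400302), np.float64(0.002077756317400427)]) [array([312. , 232.2]), array([309.2, 218.3])] [array([312.3, 232.7]), array([309.2, 224.3])]
```

The knife tip triangulates to z ≈ 0.180 against 0.178 at the grip, so the knife is level. I'm handing the job in.

```bash
python3 -c "
from workcell import ctrl
print(ctrl.job_done())"
```

```text
the job is handed in; nothing more can be done
None
```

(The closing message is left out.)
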